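Dust out a lens barrel and hold it in the V-block

TASK

Get the line camera's lens barrel ready for its alignment check: take the brush from its steel holder, run it down to the bottom of the barrel's black hood, up past half-way and down to the bottom again, then put it back in its holder and let go of it. Then stand the barrel upright on the foot plate of the V-block and press it sideways into the groove so that it bears firmly on both faces of the V; finish while still holding it pressed there, and leave the other things on the bench where they are.

Things in the scene. Friction and masses are not known exactly. Their poses are not given: they have to be found in the camera images.
- barrel_mid (a point): Lens barrel: upright cylinder, 105 mm high, 0.18 to 0.36 kg: solid polished metal lens cell 54 mm across over the lowest 45 mm, above it a hollow black hood 53 mm across, open at the top (bore 45 mm). Point on its axis half-way up, 52.5 mm above its underside; z along the axis to the open end. It starts loose in a fixed low grey ring (76 mm across, 12 mm high, bore 64 mm, floor 4 mm above the table).
- barrel_floor (a point): Centre of the barrel's inner floor (the front glass at the bottom of the hood), 45 mm above its underside and 60 mm below its rim; z along the axis towards the open end.
- brush_grip (a point): Brush, 210 mm long, 70 g, upright in its holder at the start: wooden handle 22 mm across from 130 to 210 mm above the tip, a rod 8 mm across below it, pale bristle head over the lowest 75 mm (36 mm across, only its 22 mm core is stiff). Point on the axis in the handle, 172 mm above the tip; z along the brush to the handle end.
- brush_tip (a point): Lower end of the brush on its axis, the centre of the flat end of the bristle head; z along the brush towards the handle.
- holder_in (a point): Brush holder: fixed steel tube, bore about 42 mm, outer diameter 50 mm, open top 80 mm above the table, round foot 76 mm across. This point is the centre of its inner floor, 6 mm above the table. z up.
- vseat (a point): V-block: upright 90-degree groove, open to its -x (roughly towards the robot), on a smooth foot plate 8 mm thick, 90 mm wide in y, reaching 55 mm to -x and 75 mm to +x. Point on the plate's top, on the axis of the fully seated barrel; z up, +x into the groove (pressing direction), y across. Walls 50 mm high over the plate, lips 16 mm to +x and 22 mm either side. Fixed and rigid.
- vface_left: Left (+y) steel face of the groove, vertical, rigid, polished and slippery against the lens cell. It bears on the lens cell along an upright line 19 mm to +x and 19 mm to +y of vseat. Origin on the table, 8 mm below vseat, same axes.
- vface_right: Right (-y) steel face of the groove, vertical, rigid, polished and slippery against the lens cell. It bears on the lens cell along an upright line 19 mm to +x and 19 mm to -y of vseat. Origin on the table, 8 mm below vseat, same axes.
- bananas_a: bystander, leave alone: five green bananas in a flat hand, about 175 x 165 mm, 33 mm high; origin under its middle
- bananas_b: bystander, leave alone: four green bananas in a flat hand, about 175 x 135 mm, 33 mm high; origin under its middle
- lens_cap: bystander, leave alone: loose black disc, 62 mm across, 12 mm thick, lying flat; origin at the centre of its underside
- screwdriver: bystander, leave alone: screwdriver with grey handle lying flat, its length along its own x, about 200 mm; origin under it
- label_roll: bystander, leave alone: white paper ring standing flat, 76 mm across, 45 mm high; origin at the centre of its underside
- cleaner: bystander, leave alone: closed white bottle, 64 mm across, 150 mm high; origin at the centre of its underside
- mug: bystander, leave alone: white mug, 80 mm across with a handle to its own +y, 90 mm high; origin at the centre of its underside
Mind the look-alikes: they are no part of the job. Leave any blue look-alike of the part that bears brush_grip alone.

How it is judged:
On the way, in this order (a step that is already met when the one before it is completed fails the run):
1. the brush is down at the bottom of the barrel (horizontal distance between brush_tip and barrel_floor below 0.025 m and z of brush_tip in the frame of barrel_floor between -0.006 and 0.016 m), for 0.05 s.
2. the brush is drawn up past half the depth of the hood (z of brush_tip in the frame of barrel_floor above 0.03 m), for 0.05 s.
3. the brush is down at the bottom of the barrel again (all of step 1), for 0.05 s.
4. the brush stands in its holder, let go (horizontal distance between brush_tip and holder_in below 0.025 m and z of brush_tip in the frame of holder_in below 0.02 m and angle between brush_tip's own z axis and vertical below 0.35 rad and contact force between the fingers and brush below 0.1 N), for 0.2 s.
At the end, for the whole second after the job is handed in: Barrel upright (0.06 rad), foot at most 10 mm above the plate, axis within 4 mm of the seat along the groove and 3 mm across, at rest, pushed by the robot (over 2 N) and bearing on each V face with over 1.5 N; brush let go in its holder (tip within 20 mm of its floor, lean under 0.35 rad) (all of step 4 and contact force between barrel and vface_left above 1.5 N and contact force between barrel and vface_right above 1.5 N and contact force between any of the fingers, the arm and barrel above 2 N and x of barrel_mid in the frame of vseat between -0.004 and 0.004 m and y of barrel_mid in the frame of vseat between -0.003 and 0.003 m and z of barrel_mid in the frame of vseat between 0.0475 and 0.0625 m and angle between barrel_mid's own z axis and vertical below 0.06 rad and linear speed of barrel below 0.02 m/s); the arm keeps its last pose, push and grip.
It fails at once if a bystander is shifted by more than 40 mm (distance of any of bananas_a, bananas_b, lens_cap, screwdriver, label_roll, cleaner, mug from where it was at the start of the episode above 0.04 m).
It also fails if it takes over 67 s, if anything falls off the work surface, if the arm or the gripper's body presses on something with over 40 N, if the wrist force passes 120 N, or if a joint passes its speed limit or range.

ROBOT

A 7-joint arm with a two-finger parallel gripper is mounted at the origin on the work surface. World frame = base frame: x ahead of the robot, y to its left, z up, the work surface at z = 0. Lengths are in m, angles in rad, forces in N, time in s.
With the tool pointing down it reaches from about 0.35 to 0.9 m from the base axis. Payload 7.2 kg.
Tool frame: the origin (TCP) lies at the very end of the fingers, on their centre line; the grasp point (between the pads) lies 19 mm behind it; z points along the fingers, x is the direction in which the jaws open and shut, and the axes are right-handed (so a half turn about z gives the same grasp; the last joint's range is limited). The gripper opens to 88 mm and grips with 3 to 60 N. Pads are 20 mm wide; open, the fingers measure 115 mm over their backs; the gripper's body (75 mm by 178 mm) begins 61 mm behind the grasp point.
Start: joints at [-1.233, 0.411, -0.013, 1.596, 0.006, 1.134, -0.082], TCP at [0.247, 0.574, 0.223] pointing down, gripper open.
Joint ranges: [-2.95, 2.95], [-0.29, 1.99], [-1.47, 1.44], [0.14, 2.54], [-1.03, 4.17], [0.13, 1.85], [-2.86, 2.86]. Speed limits (rad/s): [2.39, 2.39, 3.01, 3.01, 3.14, 3.14, 3.14].

INTERFACE

Orientations are given as a rotation vector (axis times angle).
In Python, from station import env, cams, workorder, spotter gives the robot as it stands.
- The arm moves only by the shell command python3 -m jog 'ROWS' [FORCE]. ROWS is JSON, a list of rows, each an object of numbers: "wx", "wy", "wz": the turn, a rotation vector about the tool's x, y, z in degrees; "tx", "ty", "tz": the shift along the tool's x, y, z in mm; "grip": the finger opening in mm, from 0 to 87.8. A call has 1 to 20 rows; each row is the pose to reach, as a shift and turn from the pose measured when the call began, along the tool's axes at that moment; what a row does not reach only later rows make up. A row lasts 1/12 s, in which the tool goes at most 41.7 mm and 7.16 degrees, less where a joint would pass 70% of its speed; a pose out of reach is approached as far as the arm can. A call with a gripper value outside its range is refused whole. The fingers move at their own pace and stop on an object; FORCE is the grip in N (left out, the last holds). Time passes only in rows, so rows that repeat a pose let the fingers close. It gives the time, the measured TCP pose, the force and the opening at its end, in the units of the state.
- env.state(): the state, without advancing time (a new reading comes with each control period).
- cams.get_image(name): name is "side" or "top"; returns the picture (420x560x3 uint8, red, green, blue); there is no depth.
- cams.camera_params(name): a dict with "vertical_fov" (degrees; the focal length in pixels is half the picture's height over the tangent of half this angle, whatever the lens; pixels are square), "cx", "cy" (the principal point, pixels), "dist_coeffs" ([k1, k2, p1, p2, k3] as OpenCV has them; the pictures are not rectified), "extrinsics" (4x4, takes a point from camera to world coordinates). Camera axes: x right, y up, looking along -z (the intrinsics and any distortion apply to the point x, -y, -z); pixel columns grow to the right and rows downward; lengths in m; the calibration is good to about 2 mm. A picture is of the moment at which its call begins. camera_params takes no time and is no camera call.
- workorder.job_done(): hands the job in, once; it reports no verdict.
Trained networks look in the newest picture that a camera, given by its name, has taken for a name from the list of things; names that differ only in an ending like _2 or _b are one class to them, and where a whole thing is asked for, a point or a joint stands for the part that bears it (a point fixed in the world has none). Each returns a list of dicts, best first, with "p" (0 to 1); they miss things now and then, are a little off and sometimes report something else, mostly with a low value. They report only what shows in the picture. A call takes as long as a camera call. They do not tell look-alikes from the thing itself.
- spotter.trace(camera, name): "region" (420x560 bool, what is visible of it) and "point" ([column, row] in pixels, amid what is visible of it).
The state is a dict: "clock": time; "joints": joint angles; "joint_vel": joint speeds; "effort": joint torques, N m; "tcp_pos": TCP position; "ee_rot": TCP orientation; "force": force on the tool from outside, world axes, zero at the start; "torque": the same for the moment, N m; "width": finger opening in m.
Only numpy, scipy, OpenCV 4.12 (cv2) and the standard library are available. Lean on these libraries where they do the work, as an engineer would, in place of code of your own. Each camera call takes 0.05 s, during which the arm holds its last target.

## Working session

There is one attempt and no reset: what is moved stays moved. The work goes in short steps, Python scripts to look and compute and a shell command to move; the robot and the scene stay as the last step left them, time stands still between calls to the robot, and variables do not carry over. Pictures are saved under pics/ and viewed, and the job is handed in when it is done.

```bash
ls; mkdir -p pics; python3 - <<'E'
from station import env,cams,workorder,spotter
import cv2
s=env.state();print(s)
for n in("side","top"):
    im=cams.get_image(n);cv2.imwrite(f"pics/{n}0.png",im[:,:,::-1]);print(n,cams.camera_params(n))
E
```

```text
pics
{'clock': 0.0, 'joints': array([-1.2332251 ,  0.41189622, -0.0127128 ,  1.59702288,  0.00560897,
        1.13427189, -0.08221393]), 'joint_vel': array([-1.00313580e-04, -8.00146479e-04,  9.21104545e-04, -3.56676181e-05,
        4.68807136e-04,  1.46383042e-04, -1.04878125e-03]), 'effort': array([-6.22048155e-04, -5.87954950e+01,  6.41379990e-01, -2.91086411e+01,
       -5.37772221e-02,  1.82366587e-02,  1.56815572e-04]), 'tcp_pos': array([0.24655202, 0.57378356, 0.22182002]), 'ee_rot': array([ 2.62267902e+00,  1.72775869e+00, -1.94117759e-03]), 'force': array([-0.22677296,  0.3831837 , -1.27701667]), 'torque': array([0.02383556, 0.01624536, 0.01285441]), 'width': 0.0874729693023075}
side {'vertical_fov': 42.720899436364164, 'cx': 277.55155501462605, 'cy': 221.40010526180995, 'dist_coeffs': array([-0.11793447,  0.        ,  0.        ,  0.        ,  0.        ]), 'extrinsics': array([[ 0.73906542,  0.33155735, -0.58638897, -0.23675795],
       [-0.67352227,  0.3478729 , -0.65219031, -0.9248874 ],
       [-0.01224966,  0.87695734,  0.48041209,  0.80699873],
       [ 0.        ,  0.        ,  0.        ,  1.        ]])}
top {'vertical_fov': 44.646789339252805, 'cx': 279.527864912168, 'cy': 212.22230287318484, 'dist_coeffs': array([-0.03368859,  0.        ,  0.        ,  0.        ,  0.        ]), 'extrinsics': array([[-0.10353281,  0.97396257, -0.20168757,  0.27205589],
       [-0.99461135, -0.1024826 ,  0.01567121,  0.01713536],
       [-0.0054063 ,  0.20222322,  0.97932453,  1.61219106],
       [ 0.        ,  0.        ,  0.        ,  1.        ]])}
```

View pics/side0.png

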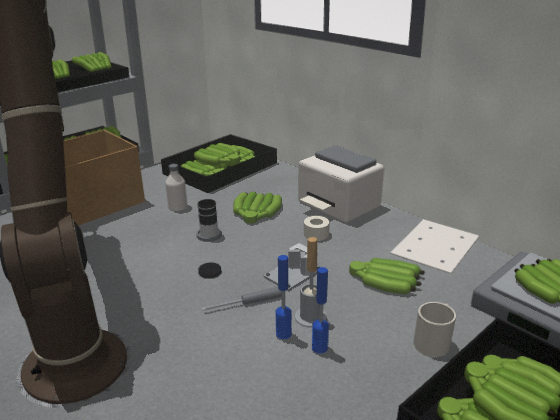

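View pics/top0.png

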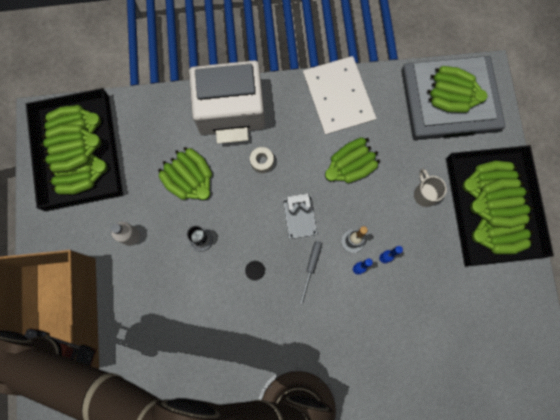

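The side view shows the barrel at (207,218), the wooden brush at (312,255) in its holder at (311,303), two blue look-alikes in front of it, and the V-block at (293,265). In the top view the barrel is at (198,236), the brush and holder at (356,238), and the V-block at (300,213).

```bash
cat > h.py <<'E'
import numpy as np,cv2
from station import env,cams,workorder,spotter
def K(n):
    p=cams.camera_params(n);f=210/np.tan(np.radians(p["vertical_fov"]/2))
    return np.array([[f,0,p["cx"]],[0,f,p["cy"]],[0,0,1]]),p["dist_coeffs"],p["extrinsics"]
def ray(n,px):
    k,d,E=K(n);u=cv2.undistortPoints(np.array([[px]],float),k,d)[0,0]
    v=E[:3,:3]@np.array([u[0],-u[1],-1]);return E[:3,3],v
def onz(n,px,z):
    o,v=ray(n,px);return o+v*(z-o[2])/v[2]
def proj(n,P):
    k,d,E=K(n);P=np.atleast_2d(P);c=(P-E[:3,3])@E[:3,:3];c=c*[1,-1,-1]
    return cv2.projectPoints(c.reshape(-1,1,3),np.zeros(3),np.zeros(3),k,d)[0][:,0]
def tri(p1,p2):
    o1,v1=ray("side",p1);o2,v2=ray("top",p2)
    A=np.stack([v1,-v2],1);t=np.linalg.lstsq(A,o2-o1,rcond=None)[0]
    a=o1+v1*t[0];b=o2+v2*t[1];return (a+b)/2,np.linalg.norm(a-b)
def snap(n,tag,crop=None,s=1,pts=None):
    im=cams.get_image(n)[:,:,::-1].copy()
    return save(im,n,tag,crop,s,pts)
def save(im,n,tag,crop=None,s=1,curves=None):
    x0,y0,x1,y1=crop or (0,0,560,420)
    o=cv2.resize(im[y0:y1,x0:x1],None,fx=s,fy=s,interpolation=cv2.INTER_CUBIC)
    for c,col in curves or []:
        q=((proj(n,c)+.5-[x0,y0])*s-.5)
        cv2.polylines(o,[np.round(q).astype(int).reshape(-1,1,2)],False,col,1)
    cv2.imwrite(f"pics/{tag}.png",o);return im
def circ(c,r,z):
    t=np.linspace(0,2*np.pi,60);return np.stack([c[0]+r*np.cos(t),c[1]+r*np.sin(t),0*t+z],1)
E
python3 - <<'E'
from h import *
for n in("side","top"):
    cams.get_image(n)
    for nm in("barrel_mid","brush_grip"):
        for r in spotter.trace(n,nm):
            ys,xs=np.where(r["region"]);print(n,nm,round(r["p"],2),r["point"],xs.min(),xs.max(),ys.min(),ys.max(),len(xs))
import cv2
a=cv2.imread("pics/side0.png");b=cv2.imread("pics/top0.png")
save(a,"side","s_a",(180,180,340,340),4)
save(b,"top","t_a",(160,160,420,320),3)
E
```

```text
side barrel_mid 0.56 [205.4, 215.8] 198 217 199 237 649
side brush_grip 0.92 [310.6, 260.6] 304 317 237 295 505
side brush_grip 0.89 [326.6, 318.5] 312 328 267 352 940
side brush_grip 0.63 [281.9, 310.0] 276 291 255 338 864
side brush_grip 0.42 [291.1, 256.7] 288 299 250 267 190
top barrel_mid 0.71 [196.4, 235.0] 188 208 227 247 329
top brush_grip 0.72 [303.5, 215.5] 283 316 193 238 1178
top brush_grip 0.65 [360.1, 230.7] 349 367 226 244 207
top brush_grip 0.65 [387.5, 253.6] 379 402 246 263 227
top brush_grip 0.64 [363.2, 269.2] 352 372 259 275 226
```

View pics/s_a.png

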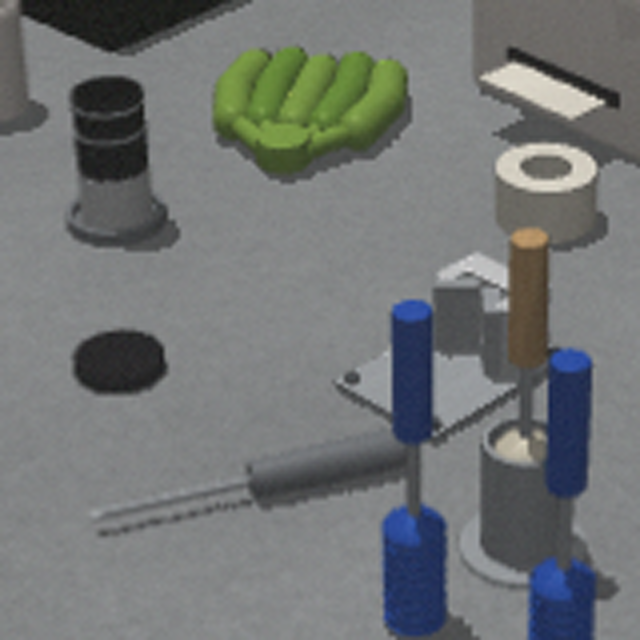

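View pics/t_a.png

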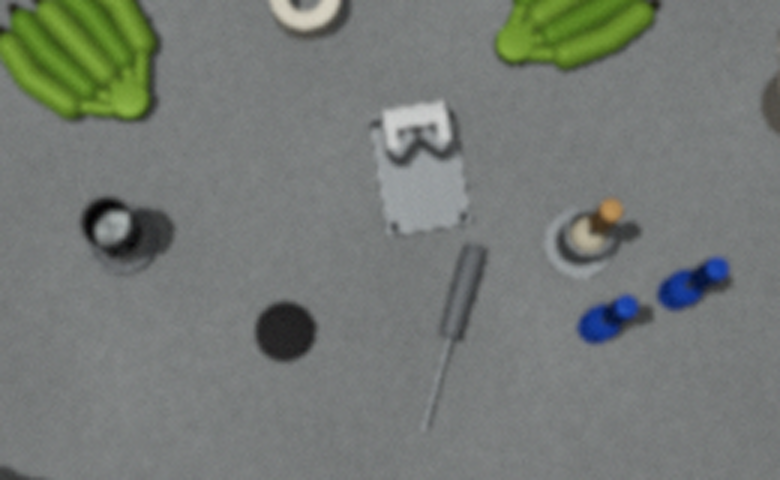

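```bash
python3 - <<'E'
from h import *
S=lambda x,y:(x/4+180-.4,y/4+180-.4)
T=lambda x,y:(x/3+160-.3,y/3+160-.3)
print("brushtop",tri(S(530,237),T(610,211)),onz("side",S(530,237),.216),onz("top",T(610,211),.216))
print("barrel rim",tri(S(107,94),T(107,224)),onz("side",S(107,94),.109),onz("top",T(107,224),.109))
print("holder foot",onz("top",T(580,241),.003))
print("holder rim",onz("side",S(517,443),.08))
for p in [(373,125),(392,235),(467,220)]: print("plate",onz("top",T(*p),.008))
for p in [(335,381),(438,440)]: print("plate side",onz("side",S(*p),.008))
for p in [(383,108),(443,101),(391,148),(452,140)]: print("vtop",onz("top",T(*p),.058))
E
```

```text
brushtop (array([ 0.48618219, -0.23058758,  0.21496805]), np.float64(0.0017093251198614574)) [ 0.48580704 -0.23209063  0.216     ] [ 0.48534265 -0.22985362  0.216     ]
barrel rim (array([0.54135896, 0.24957462, 0.1075656 ]), np.float64(0.0005753396280874547)) [0.54003021 0.24705091 0.109     ] [0.54085413 0.24949962 0.109     ]
holder foot [ 0.48928315 -0.23153417  0.003     ]
holder rim [ 0.48153861 -0.2296396   0.08      ]
plate [ 0.63638133 -0.02664085  0.008     ]
plate [ 0.51574468 -0.03405399  0.008     ]
plate [ 0.5234021  -0.11473624  0.008     ]
plate side [ 0.51476206 -0.03034392  0.008     ]
plate side [ 0.51885516 -0.1243738   0.008     ]
vtop [ 0.64198912 -0.03754339  0.058     ]
vtop [ 0.64289622 -0.10052389  0.058     ]
vtop [ 0.59878116 -0.0412411   0.058     ]
vtop [ 0.60059277 -0.10503535  0.058     ]
```

```bash
cat > vov.py <<'E'
from h import *
import sys
vx,vy,yaw=[float(a) for a in sys.argv[1:4]];tag=sys.argv[4]
bx,by=[float(a) for a in sys.argv[5:7]];hx,hy=[float(a) for a in sys.argv[7:9]]
c,s=np.cos(np.radians(yaw)),np.sin(np.radians(yaw))
def W(P):return np.array([[vx+c*x-s*y,vy+s*x+c*y,z] for x,y,z in P])
cur=[(W([(-55,-45,0),(75,-45,0),(75,45,0),(-55,45,0),(-55,-45,0)])*0+W([(-.055,-.045,.008),(.075,-.045,.008),(.075,.045,.008),(-.055,.045,.008),(-.055,-.045,.008)]),(0,0,255)),
(W([(.016,.032,.058),(.016,.022,.058),(.0382,0,.058),(.016,-.022,.058),(.016,-.032,.058)]),(255,255,0)),
(W([(.016,.032,.008),(.016,.022,.008),(.0382,0,.008),(.016,-.022,.008),(.016,-.032,.008)]),(0,255,255)),
(circ((bx,by),.0265,.109),(0,255,0)),(circ((bx,by),.038,.012),(0,255,0)),
(circ((hx,hy),.025,.08),(255,0,255)),(circ((hx,hy),.038,.001),(255,0,255))]
save(cv2.imread("pics/side0.png"),"side",tag+"s",(190,190,330,340),4,cur)
save(cv2.imread("pics/top0.png"),"top",tag+"t",(180,180,380,260),4,cur)
E
python3 vov.py 0.574 -0.072 5 v1 .5405 .2488 .486 -.231
```

```text
(no output)
```

View pics/v1s.png

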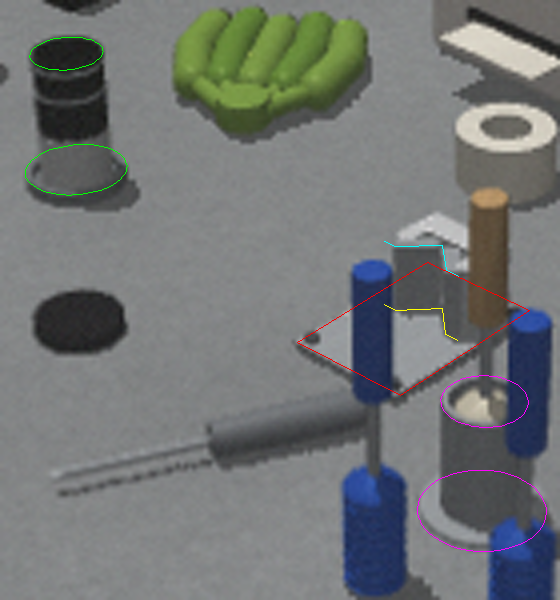

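View pics/v1t.png

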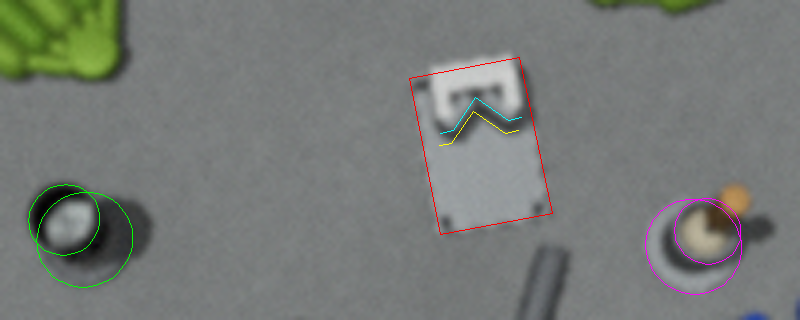

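```bash
python3 - <<'E'
from h import *
for a,b in [((281.9,257),(371.5,260)),((321,270),(400,249))]: print("blue top",tri(a,b))
S=lambda x,y:(x/4+180-.4,y/4+180-.4)
T=lambda x,y:(x/3+160-.3,y/3+160-.3)
print(tri(S(411,308),T(626,306)),tri(S(571,358),T(716,268)))
from scipy.spatial.transform import Rotation as R
s=env.state();M=R.from_rotvec(s["ee_rot"]).as_matrix();print(M.round(3))
for P in [(.486,-.231,.30)]: print(M.T@(np.array(P)-s["tcp_pos"])*1000)
E
```

```text
blue top (array([ 0.3968032 , -0.23919581,  0.21319156]), np.float64(0.009731380476390548))
blue top (array([ 0.42103659, -0.32369385,  0.21040186]), np.float64(0.004652939330276554))
(array([ 0.39717437, -0.2334037 ,  0.21009031]), np.float64(0.0003682382594941917)) (array([ 0.42369042, -0.32124692,  0.20934785]), np.float64(0.0008195241607802385))
[[ 0.395  0.919 -0.   ]
 [ 0.919 -0.395 -0.   ]
 [-0.     0.    -1.   ]]
[-645.34035496  537.68237817  -77.31864197]
```

```bash
python3 -m jog '[{"tx":-20,"ty":25,"tz":-40,"wz":7},{"tx":-45,"ty":60,"tz":-78,"wz":14},{"tx":-72,"ty":92,"tz":-78,"wz":21},{"tx":-98,"ty":125,"tz":-78,"wz":28},{"tx":-125,"ty":158,"tz":-78,"wz":35},{"tx":-150,"ty":192,"tz":-78,"wz":42},{"tx":-178,"ty":225,"tz":-78,"wz":49},{"tx":-205,"ty":260,"tz":-78,"wz":56},{"tx":-232,"ty":295,"tz":-78,"wz":63},{"tx":-263,"ty":335,"tz":-78,"wz":70},{"tx":-263,"ty":335,"tz":-78,"wz":77,"grip":60},{"tx":-263,"ty":335,"tz":-78,"wz":80,"grip":60}]' 20; cat > go.py <<'E'
from h import *
import sys
from scipy.spatial.transform import Rotation as R
s=env.state();M=R.from_rotvec(s["ee_rot"]).as_matrix()
print("t",s["clock"],"tcp",s["tcp_pos"].round(4),"jaw",round(np.degrees(np.arctan2(M[1,0],M[0,0])),1),"tilt",round(np.degrees(np.arccos(-M[2,2])),2),"F",s["force"].round(1),"w",round(s["width"],4),"j",s["joints"].round(2))
a=[float(x) for x in sys.argv[1:]]
if a:
    print("t mm",(M.T@(np.array(a[:3])-s["tcp_pos"])*1000).round(1))
    if len(a)>3:
        c,q=np.cos(np.radians(a[3])),np.sin(np.radians(a[3]))
        G=np.array([[c,q,0],[q,-c,0],[0,0,-1]]);print("w",np.degrees(R.from_matrix(M.T@G).as_rotvec()).round(1))
E
python3 go.py .486 -.231 .30 -85
```

```text
t 0.4 tcp [0.2467 0.5742 0.2225] jaw 66.8 tilt 0.01 F [-0.1 -0.1  0.3] w 0.0876 j [-1.23  0.41 -0.01  1.6   0.01  1.13 -0.08]
t mm [-645.3  537.7  -77.3]
w [  0.    0.  151.8]$[0]: bad value
```

```bash
python3 -m jog '[{"wx":0,"wy":0,"wz":7,"tx":-20,"ty":25,"tz":-40,"grip":87},{"wx":0,"wy":0,"wz":14,"tx":-45,"ty":60,"tz":-78,"grip":87},{"wx":0,"wy":0,"wz":21,"tx":-72,"ty":92,"tz":-78,"grip":87},{"wx":0,"wy":0,"wz":28,"tx":-98,"ty":125,"tz":-78,"grip":87},{"wx":0,"wy":0,"wz":35,"tx":-125,"ty":158,"tz":-78,"grip":60},{"wx":0,"wy":0,"wz":42,"tx":-150,"ty":192,"tz":-78,"grip":60},{"wx":0,"wy":0,"wz":49,"tx":-178,"ty":225,"tz":-78,"grip":60},{"wx":0,"wy":0,"wz":56,"tx":-205,"ty":260,"tz":-78,"grip":60},{"wx":0,"wy":0,"wz":63,"tx":-232,"ty":295,"tz":-78,"grip":60},{"wx":0,"wy":0,"wz":70,"tx":-263,"ty":335,"tz":-78,"grip":60},{"wx":0,"wy":0,"wz":77,"tx":-263,"ty":335,"tz":-78,"grip":60},{"wx":0,"wy":0,"wz":80,"tx":-263,"ty":335,"tz":-78,"grip":60}]' 20; python3 go.py .486 -.231 .30 -85
```

```text
clock: 1.4
tcp_pos: [0.4541, 0.1925, 0.3014]
ee_rot: [3.116, -0.389, 0.004]
force: [-0.6, 0.1, 0.2]
width: 0.06
t 1.4 tcp [0.4541 0.1925 0.3014] jaw -14.2 tilt 0.17 F [-0.6  0.1  0.2] w 0.06 j [-0.87  0.11  0.41  1.82 -0.05  1.22 -0.69]
t mm [134.9 402.7   2.1]
w [-0.  -0.2 70.8]
```

```bash
python3 -m jog '[{"wx":0,"wy":0,"wz":7,"tx":12,"ty":38,"tz":0,"grip":60},{"wx":0,"wy":0,"wz":14,"tx":24,"ty":76,"tz":0,"grip":60},{"wx":0,"wy":0,"wz":21,"tx":37,"ty":114,"tz":0,"grip":60},{"wx":0,"wy":0,"wz":28,"tx":50,"ty":152,"tz":0,"grip":60},{"wx":0,"wy":0,"wz":35,"tx":62,"ty":190,"tz":0,"grip":60},{"wx":0,"wy":0,"wz":42,"tx":75,"ty":228,"tz":0,"grip":60},{"wx":0,"wy":0,"wz":49,"tx":88,"ty":266,"tz":0,"grip":60},{"wx":0,"wy":0,"wz":56,"tx":100,"ty":304,"tz":0,"grip":60},{"wx":0,"wy":0,"wz":63,"tx":115,"ty":342,"tz":0,"grip":60},{"wx":0,"wy":0,"wz":70,"tx":126,"ty":376,"tz":0,"grip":60},{"wx":0,"wy":0,"wz":71,"tx":135,"ty":403,"tz":0,"grip":60},{"wx":0,"wy":0,"wz":71,"tx":135,"ty":403,"tz":0,"grip":60},{"wx":0,"wy":0,"wz":71,"tx":135,"ty":403,"tz":0,"grip":60}]' 20; python3 go.py .486 -.231 .159 -85; python3 - <<'E'
from h import *
snap("top","t2",(260,160,460,300),4);snap("side","s2",(200,150,400,350),3)
E
```

```text
clock: 2.48
tcp_pos: [0.4854, -0.2328, 0.302]
ee_rot: [2.308, -2.13, 0.005]
force: [0.4, 0.4, 0.2]
width: 0.0601
t 2.4833 tcp [ 0.4854 -0.2328  0.302 ] jaw -85.4 tilt 0.17 F [0.4 0.4 0.2] w 0.0601 j [-0.34  0.25  0.86  1.74 -0.19  1.24 -0.92]
t mm [ -2.1  -0.5 143. ]
w [-0.1 -0.1 -0.4]
```

View pics/s2.png

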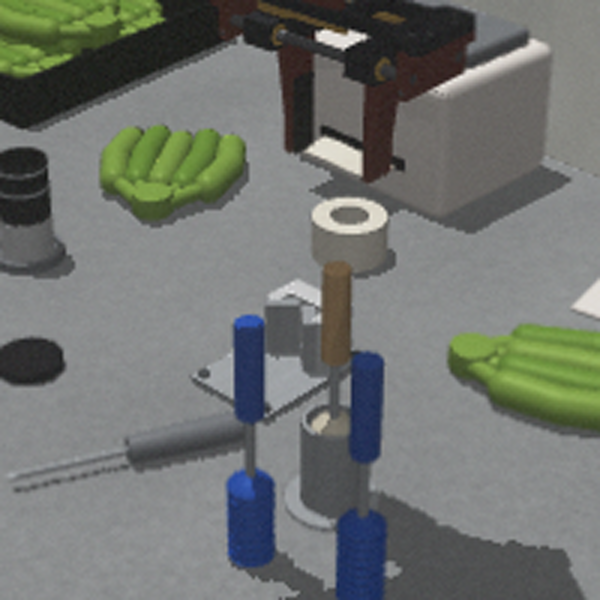

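View pics/t2.png

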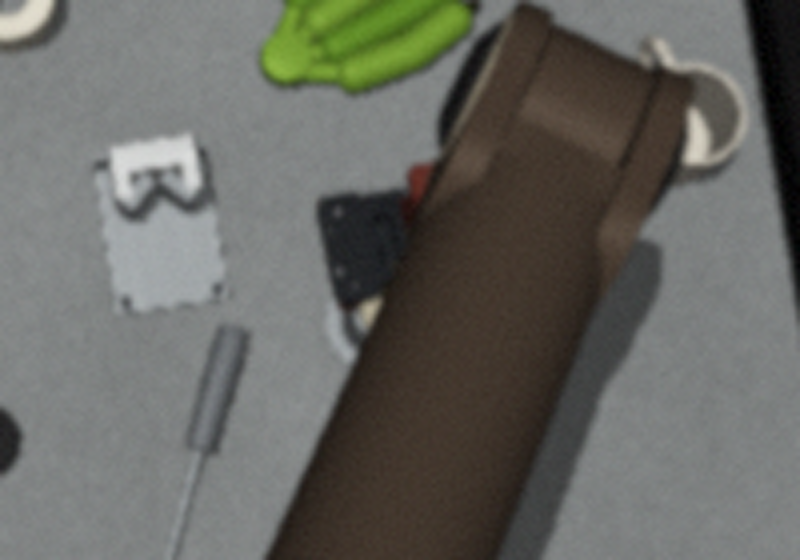

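Gripper is open above the wooden brush (side view, handle at (337,310) of the crop between the fingers). The blue ones are clear, so I descend.

```bash
python3 -m jog '[{"wx":0,"wy":0,"wz":0,"tx":-2,"ty":0,"tz":40,"grip":60},{"wx":0,"wy":0,"wz":0,"tx":-2,"ty":0,"tz":75,"grip":60},{"wx":0,"wy":0,"wz":0,"tx":-2,"ty":0,"tz":110,"grip":60},{"wx":0,"wy":0,"wz":0,"tx":-2,"ty":0,"tz":135,"grip":60},{"wx":0,"wy":0,"wz":0,"tx":-2,"ty":0,"tz":143,"grip":60},{"wx":0,"wy":0,"wz":0,"tx":-2,"ty":0,"tz":143,"grip":60}]' 20; python3 go.py .486 -.231 .159 -85; python3 - <<'E'
from h import *
snap("side","s3",(200,150,400,350),3)
E
```

```text
clock: 3.08
tcp_pos: [0.4855, -0.2263, 0.1574]
ee_rot: [2.316, -2.122, -0.002]
force: [-0.2, 0.5, -0.2]
width: 0.06
t 3.0833 tcp [ 0.4855 -0.2263  0.1574] jaw -85.0 tilt 0.08 F [-0.2  0.5 -0.2] w 0.06 j [-0.25  0.4   0.78  1.92 -0.35  0.95 -0.79]
t mm [ 4.7 -0.1 -1.6]
w [ 0.1  0.  -0. ]
```

View pics/s3.png

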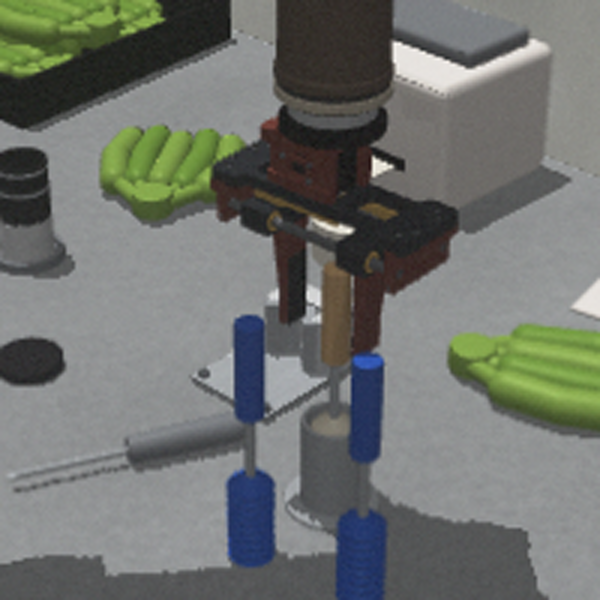

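```bash
python3 -m jog '[{"wx":0,"wy":0,"wz":0,"tx":4,"ty":0,"tz":0,"grip":60},{"wx":0,"wy":0,"wz":0,"tx":4,"ty":0,"tz":0,"grip":60}]' 25; python3 go.py .486 -.231 .159 -85;python3 -m jog '[{"wx":0,"wy":0,"wz":0,"tx":0,"ty":0,"tz":0,"grip":15},{"wx":0,"wy":0,"wz":0,"tx":0,"ty":0,"tz":0,"grip":15},{"wx":0,"wy":0,"wz":0,"tx":0,"ty":0,"tz":0,"grip":15},{"wx":0,"wy":0,"wz":0,"tx":0,"ty":0,"tz":0,"grip":15},{"wx":0,"wy":0,"wz":0,"tx":0,"ty":0,"tz":0,"grip":15},{"wx":0,"wy":0,"wz":0,"tx":0,"ty":0,"tz":0,"grip":15}]' 25; python3 go.py .486 -.231 .30 -85
```

```text
clock: 3.3
tcp_pos: [0.4881, -0.2319, 0.1611]
ee_rot: [-2.314, 2.121, -0.006]
force: [1.0, -0.5, -0.1]
width: 0.0598
t 3.3 tcp [ 0.4881 -0.2319  0.1611] jaw -85.0 tilt 0.27 F [ 1.  -0.5 -0.1] w 0.0598 j [-0.24  0.4   0.78  1.91 -0.35  0.96 -0.79]
t mm [-1.1  2.1  2.1]
w [-0.2 -0.1 -0. ]
clock: 3.8
tcp_pos: [0.4881, -0.2319, 0.1611]
ee_rot: [-2.314, 2.121, -0.006]
force: [-0.1, 0.2, -0.2]
width: 0.0237
t 3.8 tcp [ 0.4881 -0.2319  0.1611] jaw -85.0 tilt 0.26 F [-0.1  0.2 -0.2] w 0.0237 j [-0.24  0.4   0.78  1.91 -0.35  0.96 -0.79]
t mm [  -0.9    1.4 -138.9]
w [-0.2 -0.1 -0. ]
```

```bash
python3 -m jog '[{"wx":0,"wy":0,"wz":0,"tx":0,"ty":0,"tz":0,"grip":15},{"wx":0,"wy":0,"wz":0,"tx":0,"ty":0,"tz":0,"grip":15},{"wx":0,"wy":0,"wz":0,"tx":0,"ty":0,"tz":0,"grip":15},{"wx":0,"wy":0,"wz":0,"tx":0,"ty":0,"tz":-20,"grip":15},{"wx":0,"wy":0,"wz":0,"tx":0,"ty":0,"tz":-50,"grip":15},{"wx":0,"wy":0,"wz":0,"tx":0,"ty":0,"tz":-85,"grip":15},{"wx":0,"wy":0,"wz":0,"tx":0,"ty":0,"tz":-115,"grip":15},{"wx":0,"wy":0,"wz":0,"tx":0,"ty":0,"tz":-140,"grip":15},{"wx":0,"wy":0,"wz":0,"tx":0,"ty":0,"tz":-150,"grip":15},{"wx":0,"wy":0,"wz":0,"tx":0,"ty":0,"tz":-150,"grip":15}]' 25; python3 go.py .5405 .2488 .315 -85;python3 - <<'E'
from h import *
snap("side","s4",(200,100,400,300),3)
E
```

```text
clock: 4.63
tcp_pos: [0.4883, -0.2322, 0.313]
ee_rot: [-2.313, 2.12, -0.011]
force: [0.3, 0.5, -1.3]
width: 0.0219
t 4.6333 tcp [ 0.4883 -0.2322  0.313 ] jaw -85.0 tilt 0.47 F [ 0.3  0.5 -1.3] w 0.0219 j [-0.34  0.24  0.86  1.72 -0.19  1.26 -0.92]
t mm [-474.7  -94.    -2.4]
w [-0.5 -0.1 -0. ]
```

View pics/s4.png

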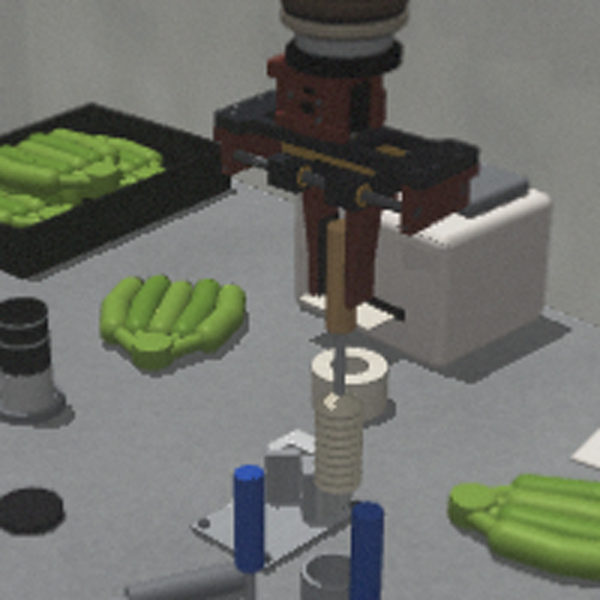

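```bash
python3 - <<'E'
from h import *
im=cv2.imread("pics/s4.png")
c=(.488,-.232);cur=[(circ(c,.018,z),(0,0,255)) for z in(.158,.233)]+[(circ(c,.011,z),(0,255,0)) for z in(.368,.288)]+[(np.array([[*c,.158],[*c,.37]]),(255,0,0))]
for q,col in cur:
    p=((proj("side",q)+.5-[200,100])*3-.5);cv2.polylines(im,[np.round(p).astype(int).reshape(-1,1,2)],False,col,1)
cv2.imwrite("pics/s4b.png",im[150:550,200:500])
E
```

```text
(no output)
```

View pics/s4b.png

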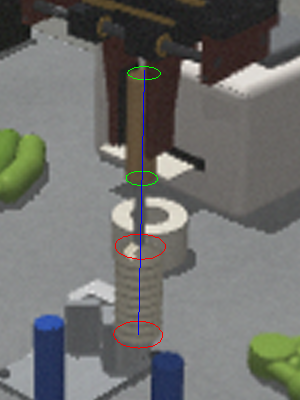

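Brush is held, hanging plumb. Its tip is where predicted, at about z=0.158. Moving over the barrel.

```bash
python3 -m jog '[{"wx":0,"wy":0,"wz":0,"tx":-38,"ty":-8,"tz":-2,"grip":15},{"wx":0,"wy":0,"wz":0,"tx":-76,"ty":-15,"tz":-2,"grip":15},{"wx":0,"wy":0,"wz":0,"tx":-114,"ty":-23,"tz":-2,"grip":15},{"wx":0,"wy":0,"wz":0,"tx":-152,"ty":-30,"tz":-2,"grip":15},{"wx":0,"wy":0,"wz":0,"tx":-190,"ty":-38,"tz":-2,"grip":15},{"wx":0,"wy":0,"wz":0,"tx":-228,"ty":-45,"tz":-2,"grip":15},{"wx":0,"wy":0,"wz":0,"tx":-266,"ty":-53,"tz":-2,"grip":15},{"wx":0,"wy":0,"wz":0,"tx":-304,"ty":-60,"tz":-2,"grip":15},{"wx":-0.5,"wy":0,"wz":0,"tx":-342,"ty":-68,"tz":-2,"grip":15},{"wx":-0.5,"wy":0,"wz":0,"tx":-380,"ty":-75,"tz":-2,"grip":15},{"wx":-0.5,"wy":0,"wz":0,"tx":-416,"ty":-83,"tz":-2,"grip":15},{"wx":-0.5,"wy":0,"wz":0,"tx":-448,"ty":-90,"tz":-2,"grip":15},{"wx":-0.5,"wy":0,"wz":0,"tx":-475,"ty":-94,"tz":-2,"grip":15},{"wx":-0.5,"wy":0,"wz":0,"tx":-475,"ty":-94,"tz":-2,"grip":15},{"wx":-0.5,"wy":0,"wz":0,"tx":-475,"ty":-94,"tz":-2,"grip":15}]' 25; python3 go.py .5405 .2488 .206 -85;python3 - <<'E'
from h import *
snap("side","s5",(120,50,320,250),3)
snap("top","t5",(100,160,300,300),4)
E
```

```text
clock: 5.93
tcp_pos: [0.5385, 0.2512, 0.3098]
ee_rot: [2.314, -2.113, -0.003]
force: [0.2, -0.4, -0.3]
width: 0.0213
t 5.9333 tcp [0.5385 0.2512 0.3098] jaw -84.8 tilt 0.47 F [ 0.2 -0.4 -0.3] w 0.0213 j [-0.97  0.33  0.61  1.58 -0.19  1.3  -1.81]
t mm [  2.2  -2.6 103.8]
w [ 0.4 -0.2  0.2]
```

View pics/s5.png

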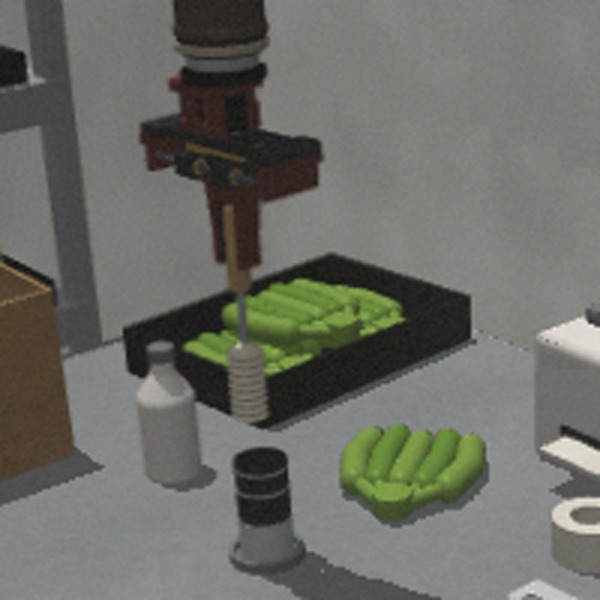

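View pics/t5.png

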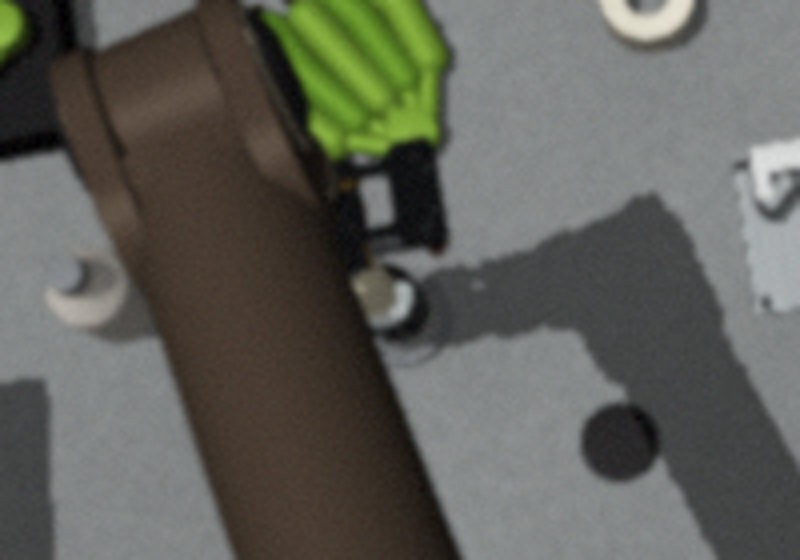

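```bash
python3 - <<'E'
from h import *
S=lambda x,y:np.array((x/3+120-.4,y/3+50-.4))
s=env.state()
g=s["tcp_pos"]+[0,0,.019]
for th in range(-8,9,2):
    t=np.radians(th);a=np.array([np.sin(t),0,np.cos(t)])
    d=.174
    print(th,((proj("side",np.array([g+a*.036,g-a*d]))-[120,50]+.4)*3).round().tolist())
E
```

```text
-8 [[233.0, 205.0], [276.0, 407.0]]
-6 [[235.0, 205.0], [271.0, 410.0]]
-4 [[236.0, 205.0], [266.0, 412.0]]
-2 [[237.0, 204.0], [260.0, 414.0]]
0 [[238.0, 204.0], [255.0, 416.0]]
2 [[239.0, 204.0], [250.0, 418.0]]
4 [[240.0, 203.0], [245.0, 419.0]]
6 [[242.0, 203.0], [240.0, 421.0]]
8 [[243.0, 203.0], [234.0, 422.0]]
```

```bash
python3 - <<'E'
from h import *
s=env.state();print(s["tcp_pos"],s["joint_vel"].round(3))
g=s["tcp_pos"]+[0,0,.019];b=g+[0,0,-.174]
cur=[(circ(b,.018,b[2]),(0,0,255)),(circ(g,.011,g[2]+.036),(0,255,0)),(np.array([b,g+[0,0,.036]]),(255,0,0)),(circ((.5405,.2488),.0265,.109),(0,255,255))]
im=snap("side","s6",(160,100,260,250),5,None)
save(im,"side","s6",(160,110,260,230),5,cur)
E
```

```text
[0.53939892 0.24827108 0.31126279] [ 0.012 -0.021  0.014 -0.004  0.002  0.004 -0.001]
```

View pics/s6.png

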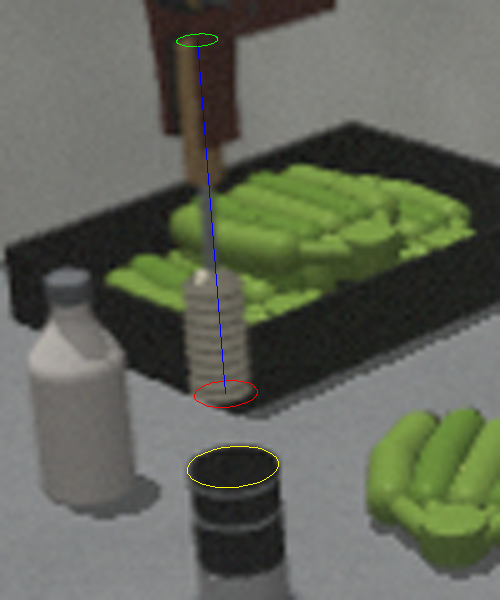

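```bash
python3 -m jog '[{"wx":0,"wy":0,"wz":0,"tx":2,"ty":-3,"tz":10,"grip":15},{"wx":0,"wy":0,"wz":0,"tx":2,"ty":-3,"tz":25,"grip":15},{"wx":0,"wy":0,"wz":0,"tx":2,"ty":-3,"tz":40,"grip":15},{"wx":0,"wy":0,"wz":0,"tx":2,"ty":-3,"tz":55,"grip":15},{"wx":0,"wy":0,"wz":0,"tx":2,"ty":-3,"tz":60,"grip":15},{"wx":0,"wy":0,"wz":0,"tx":2,"ty":-3,"tz":60,"grip":15},{"wx":0,"wy":0,"wz":0,"tx":2,"ty":-3,"tz":60,"grip":15}]' 25; python3 go.py .5425 .2468 .209 -85;python3 - <<'E'
from h import *
snap("side","s7",(160,110,260,260),4)
E
```

```text
clock: 6.67
tcp_pos: [0.5428, 0.2452, 0.252]
ee_rot: [2.309, -2.122, -0.002]
force: [0.2, -0.0, -0.6]
width: 0.0216
t 6.6667 tcp [0.5428 0.2452 0.252 ] jaw -85.2 tilt 0.31 F [ 0.2 -0.  -0.6] w 0.0216 j [-0.95  0.38  0.6   1.66 -0.22  1.18 -1.78]
t mm [-1.8 -0.  43. ]
w [ 0.3 -0.2 -0.2]
```

View pics/s7.png

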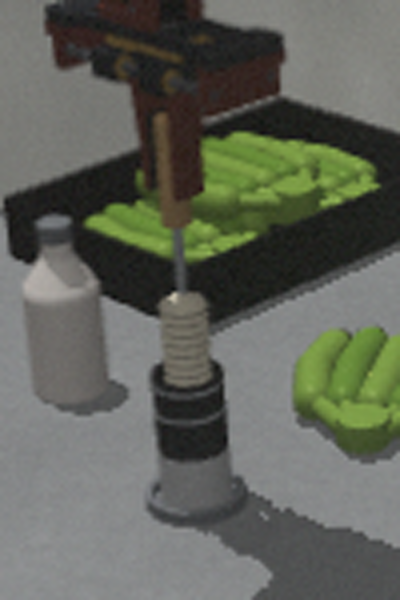

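The tip has entered the hood, centred at (185,378). I go on down to the bottom.

```bash
python3 -m jog '[{"wx":0,"wy":0,"wz":0,"tx":-1,"ty":0,"tz":15,"grip":15},{"wx":0,"wy":0,"wz":0,"tx":-1,"ty":0,"tz":30,"grip":15},{"wx":0,"wy":0,"wz":0,"tx":-1,"ty":0,"tz":40,"grip":15},{"wx":0,"wy":0,"wz":0,"tx":-1,"ty":0,"tz":43,"grip":15},{"wx":0,"wy":0,"wz":0,"tx":-1,"ty":0,"tz":43,"grip":15},{"wx":0,"wy":0,"wz":0,"tx":-1,"ty":0,"tz":43,"grip":15},{"wx":0,"wy":0,"wz":0,"tx":-1,"ty":0,"tz":43,"grip":15}]' 25; python3 go.py .5425 .2468 .209 -85;python3 - <<'E'
from h import *
im=snap("side","s8",(160,110,260,260),4)
b=(.5405,.2488);z=.048
save(im,"side","s8",(160,110,260,260),4,[(circ(b,.011,z+.13),(0,0,255)),(circ(b,.011,z+.21),(0,0,255)),(circ(b,.018,z+.075),(0,255,0))])
E
```

```text
clock: 7.3
tcp_pos: [0.5434, 0.2465, 0.2105]
ee_rot: [2.311, -2.124, -0.001]
force: [0.3, -0.7, 0.1]
width: 0.0217
t 7.3 tcp [0.5434 0.2465 0.2105] jaw -85.2 tilt 0.18 F [ 0.3 -0.7  0.1] w 0.0217 j [-0.94  0.41  0.59  1.71 -0.25  1.1  -1.76]
t mm [-0.4  0.8  1.5]
w [ 0.1 -0.1 -0.2]
```

View pics/s8.png

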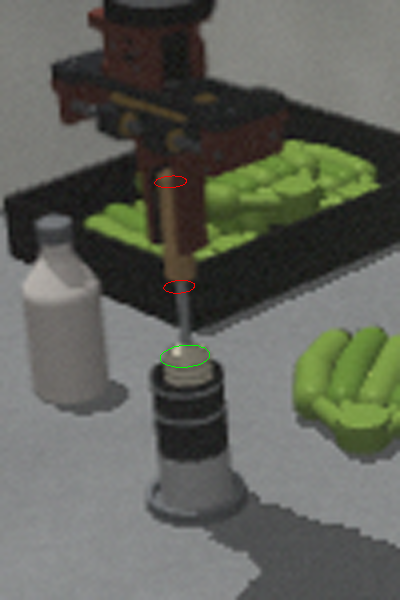

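```bash
python3 -m jog '[{"wx":0,"wy":0,"wz":0,"tx":0,"ty":0,"tz":2,"grip":15},{"wx":0,"wy":0,"wz":0,"tx":0,"ty":0,"tz":4,"grip":15},{"wx":0,"wy":0,"wz":0,"tx":0,"ty":0,"tz":5,"grip":15},{"wx":0,"wy":0,"wz":0,"tx":0,"ty":0,"tz":5,"grip":15},{"wx":0,"wy":0,"wz":0,"tx":0,"ty":0,"tz":5,"grip":15}]' 25; python3 go.py
```

```text
clock: 7.77
tcp_pos: [0.5432, 0.2465, 0.2053]
ee_rot: [2.311, -2.123, -0.001]
force: [-0.6, -0.0, -0.1]
width: 0.0219
t 7.7667 tcp [0.5432 0.2465 0.2053] jaw -85.2 tilt 0.19 F [-0.6 -0.  -0.1] w 0.0219 j [-0.94  0.42  0.58  1.72 -0.25  1.09 -1.76]
```

```bash
python3 -m jog '[{"wx":0,"wy":0,"wz":0,"tx":0,"ty":0,"tz":-15,"grip":15},{"wx":0,"wy":0,"wz":0,"tx":0,"ty":0,"tz":-30,"grip":15},{"wx":0,"wy":0,"wz":0,"tx":0,"ty":0,"tz":-45,"grip":15},{"wx":0,"wy":0,"wz":0,"tx":0,"ty":0,"tz":-48,"grip":15},{"wx":0,"wy":0,"wz":0,"tx":0,"ty":0,"tz":-48,"grip":15},{"wx":0,"wy":0,"wz":0,"tx":0,"ty":0,"tz":-48,"grip":15},{"wx":0,"wy":0,"wz":0,"tx":0,"ty":0,"tz":-48,"grip":15}]' 25; python3 go.py .5425 .2468 .206 -85;python3 - <<'E'
from h import *
snap("side","s9",(160,110,260,260),4)
E
```

```text
clock: 8.35
tcp_pos: [0.5428, 0.2465, 0.2523]
ee_rot: [2.31, -2.122, -0.002]
force: [0.0, 0.8, -0.6]
width: 0.0217
t 8.35 tcp [0.5428 0.2465 0.2523] jaw -85.2 tilt 0.28 F [ 0.   0.8 -0.6] w 0.0217 j [-0.95  0.38  0.6   1.66 -0.23  1.18 -1.78]
t mm [-0.5  0.1 46.3]
w [ 0.2 -0.1 -0.2]
```

View pics/s9.png

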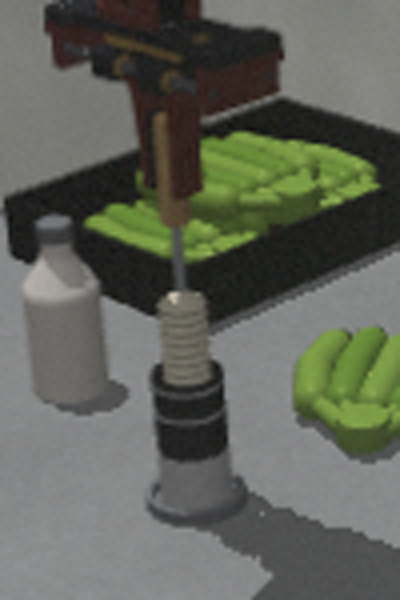

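The barrel stayed down, and the brush is well past half-way. Down again.

```bash
python3 -m jog '[{"wx":0,"wy":0,"wz":0,"tx":0,"ty":0,"tz":15,"grip":15},{"wx":0,"wy":0,"wz":0,"tx":0,"ty":0,"tz":30,"grip":15},{"wx":0,"wy":0,"wz":0,"tx":0,"ty":0,"tz":43,"grip":15},{"wx":0,"wy":0,"wz":0,"tx":0,"ty":0,"tz":47,"grip":15},{"wx":0,"wy":0,"wz":0,"tx":0,"ty":0,"tz":47,"grip":15},{"wx":0,"wy":0,"wz":0,"tx":0,"ty":0,"tz":47,"grip":15},{"wx":0,"wy":0,"wz":0,"tx":0,"ty":0,"tz":47,"grip":15},{"wx":0,"wy":0,"wz":0,"tx":0,"ty":0,"tz":47,"grip":15}]' 25; python3 go.py; python3 - <<'E'
from h import *
snap("side","s10",(160,110,260,260),4)
E
```

```text
clock: 9.07
tcp_pos: [0.5426, 0.2463, 0.2052]
ee_rot: [2.31, -2.122, -0.001]
force: [0.0, -0.2, -1.3]
width: 0.0217
t 9.0667 tcp [0.5426 0.2463 0.2052] jaw -85.2 tilt 0.3 F [ 0.  -0.2 -1.3] w 0.0217 j [-0.94  0.42  0.59  1.72 -0.25  1.09 -1.76]
```

View pics/s10.png

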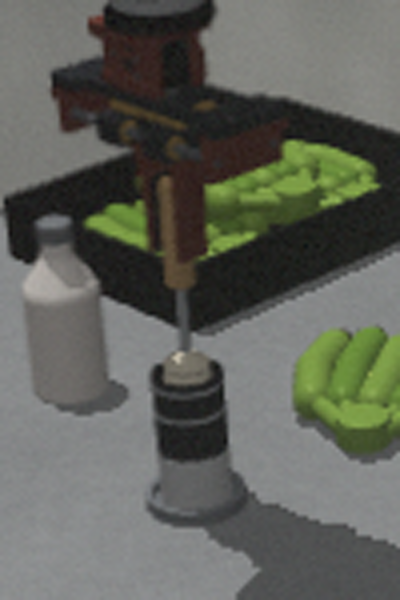

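Down again; the brush handle's lower edge is at about (180,285), matching the tip near the floor. Now out and back to the holder.

```bash
python3 -m jog '[{"wx":0,"wy":0,"wz":0,"tx":0,"ty":0,"tz":-20,"grip":15},{"wx":0,"wy":0,"wz":0,"tx":0,"ty":0,"tz":-45,"grip":15},{"wx":0,"wy":0,"wz":0,"tx":0,"ty":0,"tz":-70,"grip":15},{"wx":0,"wy":0,"wz":0,"tx":0,"ty":0,"tz":-95,"grip":15},{"wx":0,"wy":0,"wz":0,"tx":0,"ty":0,"tz":-110,"grip":15},{"wx":0,"wy":0,"wz":0,"tx":0,"ty":0,"tz":-110,"grip":15},{"wx":0,"wy":0,"wz":0,"tx":0,"ty":0,"tz":-110,"grip":15}]' 25; python3 go.py .488 -.232 .315 -85
```

```text
clock: 9.7
tcp_pos: [0.5433, 0.2467, 0.3156]
ee_rot: [2.311, -2.123, -0.001]
force: [-0.1, -0.8, -0.9]
width: 0.0218
t 9.7 tcp [0.5433 0.2467 0.3156] jaw -85.2 tilt 0.21 F [-0.1 -0.8 -0.9] w 0.0218 j [-0.97  0.33  0.62  1.56 -0.2   1.31 -1.81]
t mm [472.3  95.5   1.7]
w [ 0.2 -0.1 -0.2]
```

```bash
python3 -m jog '[{"wx":0,"wy":0,"wz":0,"tx":38,"ty":8,"tz":0,"grip":15},{"wx":0,"wy":0,"wz":0,"tx":76,"ty":15,"tz":0,"grip":15},{"wx":0,"wy":0,"wz":0,"tx":114,"ty":23,"tz":0,"grip":15},{"wx":0,"wy":0,"wz":0,"tx":152,"ty":30,"tz":0,"grip":15},{"wx":0,"wy":0,"wz":0,"tx":190,"ty":38,"tz":0,"grip":15},{"wx":0,"wy":0,"wz":0,"tx":228,"ty":46,"tz":0,"grip":15},{"wx":0,"wy":0,"wz":0,"tx":266,"ty":54,"tz":0,"grip":15},{"wx":0,"wy":0,"wz":0,"tx":304,"ty":61,"tz":0,"grip":15},{"wx":0,"wy":0,"wz":0,"tx":342,"ty":69,"tz":0,"grip":15},{"wx":0,"wy":0,"wz":0,"tx":380,"ty":77,"tz":0,"grip":15},{"wx":0,"wy":0,"wz":0,"tx":415,"ty":84,"tz":0,"grip":15},{"wx":0,"wy":0,"wz":0,"tx":446,"ty":91,"tz":0,"grip":15},{"wx":0,"wy":0,"wz":0,"tx":472,"ty":95,"tz":0,"grip":15},{"wx":0,"wy":0,"wz":0,"tx":472,"ty":95,"tz":0,"grip":15},{"wx":0,"wy":0,"wz":0,"tx":472,"ty":95,"tz":0,"grip":15},{"wx":0,"wy":0,"wz":0,"tx":472,"ty":95,"tz":0,"grip":15}]' 25; python3 - <<'E'
from h import *
im=snap("side","s11",(240,150,380,310),4)
s=env.state();g=s["tcp_pos"];z=g[2]-.155;b=(.486,-.231)
save(im,"side","s11",(250,170,370,320),4,[(circ(g,.018,z),(0,0,255)),(circ(g,.011,z+.13),(0,0,255)),(circ(b,.025,.08),(0,255,0))])
snap("top","t11",(300,180,420,280),5)
E
python3 go.py .488 -.232 .25 -85
```

```text
clock: 11.03
tcp_pos: [0.4883, -0.2305, 0.3155]
ee_rot: [2.311, -2.122, -0.004]
force: [-0.3, 0.6, -1.2]
width: 0.0217
t 11.1333 tcp [ 0.4888 -0.2299  0.316 ] jaw -85.0 tilt 0.24 F [ 0.7 -0.4 -0.6] w 0.0217 j [-0.35  0.25  0.87  1.71 -0.19  1.28 -0.93]
t mm [ 2.   0.7 66. ]
w [ 0.2 -0.  -0. ]
```

View pics/s11.png

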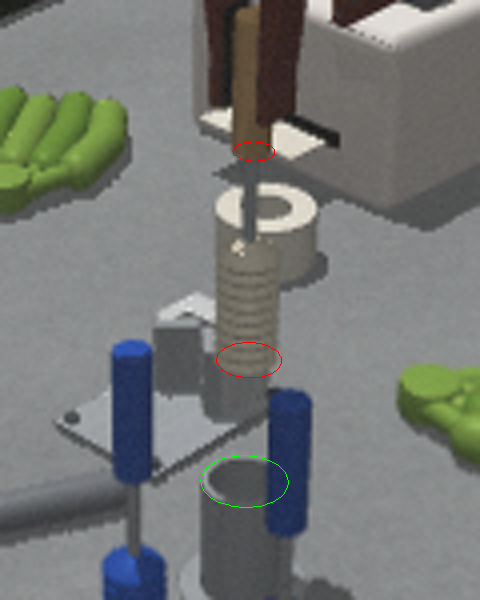

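View pics/t11.png

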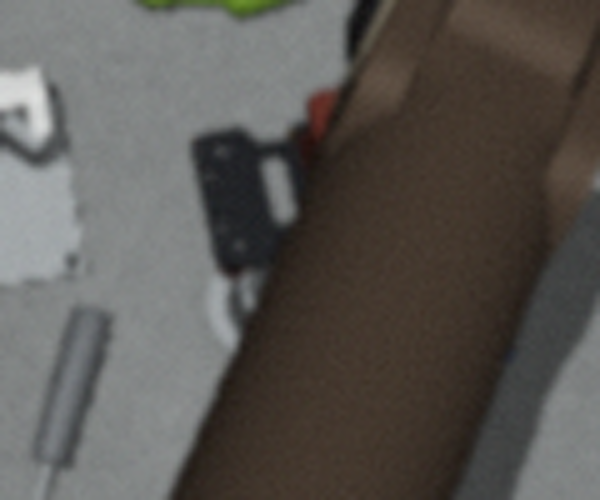

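```bash
python3 -m jog '[{"wx":0,"wy":0,"wz":0,"tx":2,"ty":1,"tz":20,"grip":15},{"wx":0,"wy":0,"wz":0,"tx":2,"ty":1,"tz":45,"grip":15},{"wx":0,"wy":0,"wz":0,"tx":2,"ty":1,"tz":65,"grip":15},{"wx":0,"wy":0,"wz":0,"tx":2,"ty":1,"tz":80,"grip":15},{"wx":0,"wy":0,"wz":0,"tx":2,"ty":1,"tz":90,"grip":15},{"wx":0,"wy":0,"wz":0,"tx":2,"ty":1,"tz":95,"grip":15},{"wx":0,"wy":0,"wz":0,"tx":2,"ty":1,"tz":95,"grip":15},{"wx":0,"wy":0,"wz":0,"tx":2,"ty":1,"tz":95,"grip":15}]' 25; python3 - <<'E'
from h import *
im=snap("side","s12",(250,200,370,320),4)
E
python3 go.py .4875 -.232 .165 -85
```

```text
clock: 11.8
tcp_pos: [0.488, -0.2318, 0.2215]
ee_rot: [2.314, -2.12, -0.003]
force: [0.1, -1.0, -0.3]
width: 0.0217
t 11.85 tcp [ 0.4881 -0.2321  0.2218] jaw -85.0 tilt 0.19 F [ 0.1 -0.  -1.3] w 0.0217 j [-0.3   0.34  0.83  1.84 -0.28  1.09 -0.85]
t mm [-0.3  0.4 56.8]
w [ 0.2 -0.1 -0. ]
```

View pics/s12.png

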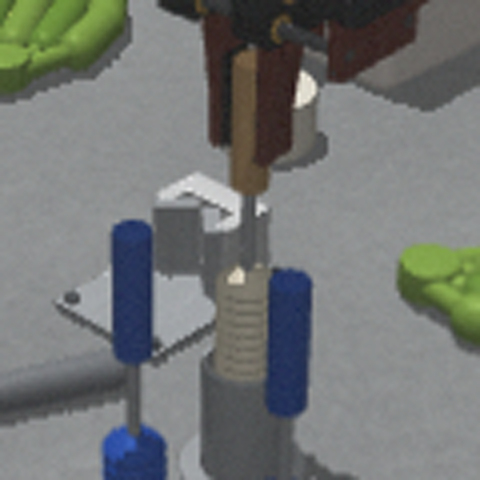

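The brush is entering the holder, at (243,370). Down the rest, then release.

```bash
python3 -m jog '[{"wx":0,"wy":0,"wz":0,"tx":0,"ty":0,"tz":18,"grip":15},{"wx":0,"wy":0,"wz":0,"tx":0,"ty":0,"tz":36,"grip":15},{"wx":0,"wy":0,"wz":0,"tx":0,"ty":0,"tz":50,"grip":15},{"wx":0,"wy":0,"wz":0,"tx":0,"ty":0,"tz":57,"grip":15},{"wx":0,"wy":0,"wz":0,"tx":0,"ty":0,"tz":58,"grip":15},{"wx":0,"wy":0,"wz":0,"tx":0,"ty":0,"tz":58,"grip":15}]' 25; python3 go.py .4875 -.232 .165 -85;  python3 -m jog '[{"wx":0,"wy":0,"wz":0,"tx":0,"ty":0,"tz":0,"grip":60},{"wx":0,"wy":0,"wz":0,"tx":0,"ty":0,"tz":0,"grip":60},{"wx":0,"wy":0,"wz":0,"tx":0,"ty":0,"tz":0,"grip":60},{"wx":0,"wy":0,"wz":0,"tx":0,"ty":0,"tz":0,"grip":60},{"wx":0,"wy":0,"wz":0,"tx":0,"ty":0,"tz":0,"grip":60},{"wx":0,"wy":0,"wz":0,"tx":0,"ty":0,"tz":0,"grip":60},{"wx":0,"wy":0,"wz":0,"tx":0,"ty":0,"tz":0,"grip":60},{"wx":0,"wy":0,"wz":0,"tx":0,"ty":0,"tz":0,"grip":60}]' 25;python3 - <<'E'
from h import *
im=snap("side","s13",(250,200,370,320),4)
E
```

```text
clock: 12.35
tcp_pos: [0.4883, -0.2324, 0.1643]
ee_rot: [2.314, -2.12, -0.001]
force: [-0.5, 0.2, -0.6]
width: 0.0218
t 12.35 tcp [ 0.4883 -0.2324  0.1643] jaw -85.0 tilt 0.18 F [-0.5  0.2 -0.6] w 0.0218 j [-0.25  0.41  0.79  1.91 -0.34  0.97 -0.79]
t mm [-0.5  0.7 -0.6]
w [ 0.2 -0.1 -0. ]
clock: 13.02
tcp_pos: [0.4882, -0.2324, 0.1644]
ee_rot: [2.314, -2.12, -0.001]
force: [-0.1, 0.9, 0.2]
width: 0.06
```

View pics/s13.png

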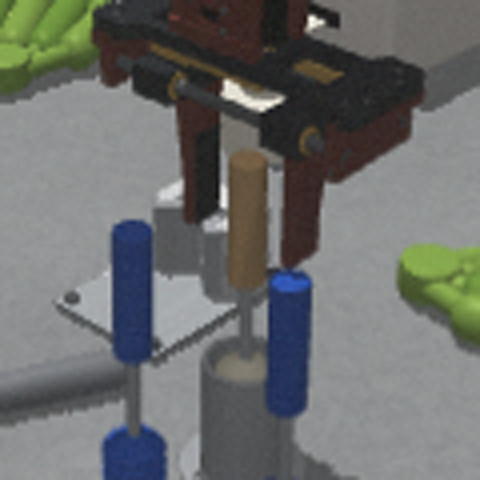

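```bash
python3 -m jog '[{"wx":0,"wy":0,"wz":0,"tx":0,"ty":0,"tz":-25,"grip":60},{"wx":0,"wy":0,"wz":0,"tx":0,"ty":0,"tz":-60,"grip":60},{"wx":0,"wy":0,"wz":0,"tx":0,"ty":0,"tz":-95,"grip":60},{"wx":0,"wy":0,"wz":0,"tx":0,"ty":0,"tz":-115,"grip":60},{"wx":0,"wy":0,"wz":0,"tx":0,"ty":0,"tz":-115,"grip":60}]' 25; python3 go.py .5405 .2488 .22 -85; python3 - <<'E'
from h import *
im=snap("side","s14",(200,200,340,340),4)
print(onz("top",(120,230),.15),onz("side",(173,168),.15))
E
```

```text
clock: 13.48
tcp_pos: [0.4902, -0.2336, 0.2836]
ee_rot: [-2.315, 2.123, -0.008]
force: [0.4, -0.4, -1.1]
width: 0.0598
t 13.4833 tcp [ 0.4902 -0.2336  0.2836] jaw -85.0 tilt 0.3 F [ 0.4 -0.4 -1.1] w 0.0598 j [-0.33  0.27  0.86  1.76 -0.22  1.21 -0.89]
t mm [-476.5  -91.7   62.2]
w [-0.2 -0.2 -0. ]
[0.56922224 0.46140086 0.15      ] [0.56251721 0.45355592 0.15      ]
```

View pics/s14.png

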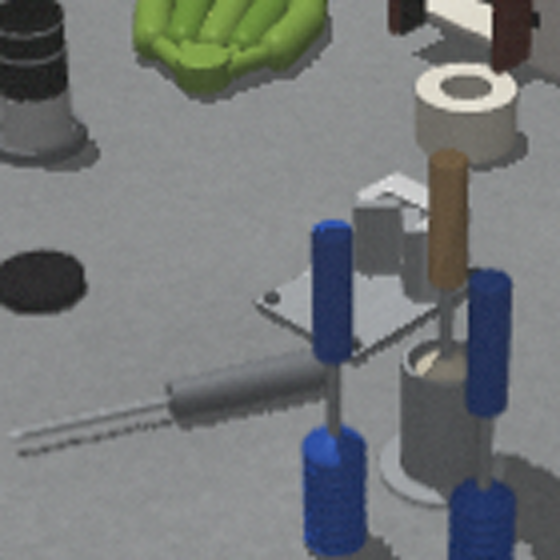

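The brush stands in its holder at (448,200)-(440,370). Now to the barrel.

```bash
python3 -m jog '[{"wx":0,"wy":0,"wz":0,"tx":-38,"ty":-8,"tz":0,"grip":60},{"wx":0,"wy":0,"wz":0,"tx":-76,"ty":-15,"tz":0,"grip":60},{"wx":0,"wy":0,"wz":0,"tx":-114,"ty":-23,"tz":0,"grip":60},{"wx":0,"wy":0,"wz":0,"tx":-152,"ty":-30,"tz":0,"grip":60},{"wx":0,"wy":0,"wz":0,"tx":-190,"ty":-37,"tz":15,"grip":87},{"wx":0,"wy":0,"wz":0,"tx":-228,"ty":-45,"tz":30,"grip":87},{"wx":0,"wy":0,"wz":0,"tx":-266,"ty":-52,"tz":45,"grip":87},{"wx":0,"wy":0,"wz":0,"tx":-304,"ty":-60,"tz":60,"grip":87},{"wx":0,"wy":0,"wz":0,"tx":-342,"ty":-67,"tz":62,"grip":87},{"wx":0,"wy":0,"wz":0,"tx":-380,"ty":-74,"tz":62,"grip":87},{"wx":0,"wy":0,"wz":0,"tx":-416,"ty":-81,"tz":62,"grip":87},{"wx":0,"wy":0,"wz":0,"tx":-450,"ty":-87,"tz":62,"grip":87},{"wx":0,"wy":0,"wz":0,"tx":-476,"ty":-92,"tz":62,"grip":87},{"wx":0,"wy":0,"wz":0,"tx":-476,"ty":-92,"tz":62,"grip":87},{"wx":0,"wy":0,"wz":0,"tx":-476,"ty":-92,"tz":62,"grip":87},{"wx":0,"wy":0,"wz":0,"tx":-476,"ty":-92,"tz":62,"grip":87}]' 25; python3 - <<'E'
from h import *
im=snap("side","s15",(140,100,280,250),4)
s=env.state();g=s["tcp_pos"]
save(im,"side","s15",(140,100,280,250),4,[(circ((.5405,.2488),.0265,.109),(0,255,0)),(circ((g[0],g[1]),.0265,.109),(0,0,255)),(circ((g[0],g[1]),.038,.012),(0,0,255))])
E
python3 go.py .5405 .2488 .047 -85
```

```text
clock: 14.87
tcp_pos: [0.5393, 0.248, 0.217]
ee_rot: [2.313, -2.121, 0.005]
force: [-0.3, -0.7, 0.7]
width: 0.0873
t 14.9167 tcp [0.5396 0.2474 0.2175] jaw -85.1 tilt 0.22 F [-0.4  0.9  0.6] w 0.0873 j [-0.99  0.41  0.65  1.71 -0.27  1.11 -1.75]
t mm [ -1.9  -1.  170.5]
w [-0.  -0.2 -0.1]
```

View pics/s15.png

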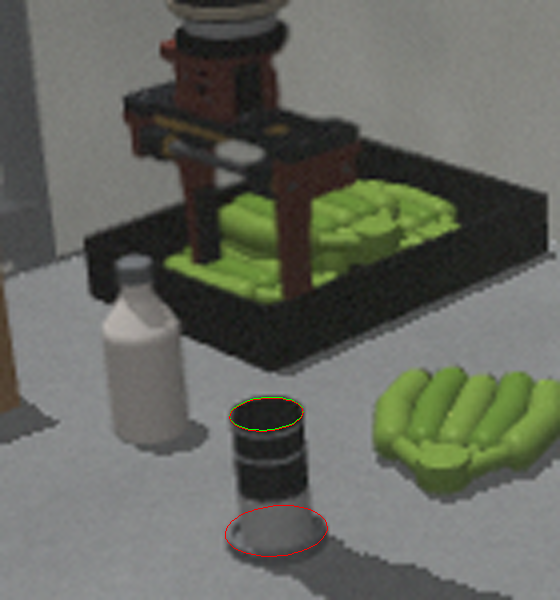

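```bash
python3 -m jog '[{"wx":0,"wy":0,"wz":0,"tx":-1,"ty":-2,"tz":35,"grip":87},{"wx":0,"wy":0,"wz":0,"tx":-1,"ty":-2,"tz":70,"grip":87},{"wx":0,"wy":0,"wz":0,"tx":-1,"ty":-2,"tz":95,"grip":87},{"wx":0,"wy":0,"wz":0,"tx":-1,"ty":-2,"tz":120,"grip":87},{"wx":0,"wy":0,"wz":0,"tx":-1,"ty":-2,"tz":145,"grip":87},{"wx":0,"wy":0,"wz":0,"tx":-1,"ty":-2,"tz":162,"grip":87},{"wx":0,"wy":0,"wz":0,"tx":-1,"ty":-2,"tz":170,"grip":87},{"wx":0,"wy":0,"wz":0,"tx":-1,"ty":-2,"tz":170,"grip":87},{"wx":0,"wy":0,"wz":0,"tx":-1,"ty":-2,"tz":170,"grip":87}]' 25; python3 - <<'E'
from h import *
im=snap("side","s16",(140,100,280,250),4)
im=snap("top","t16",(120,160,280,280),4)
E
python3 go.py .5415 .248 .047 -85
```

```text
clock: 15.67
tcp_pos: [0.542, 0.247, 0.048]
ee_rot: [2.311, -2.125, 0.005]
force: [-0.1, -0.4, 0.3]
width: 0.0866
t 15.7667 tcp [0.5426 0.2479 0.0489] jaw -85.1 tilt 0.21 F [ 0.1 -0.1 -0.6] w 0.0872 j [-0.9   0.61  0.53  1.85 -0.42  0.79 -1.63]
t mm [-0.2  1.   1.9]
w [-0.1 -0.2 -0.1]
```

View pics/s16.png

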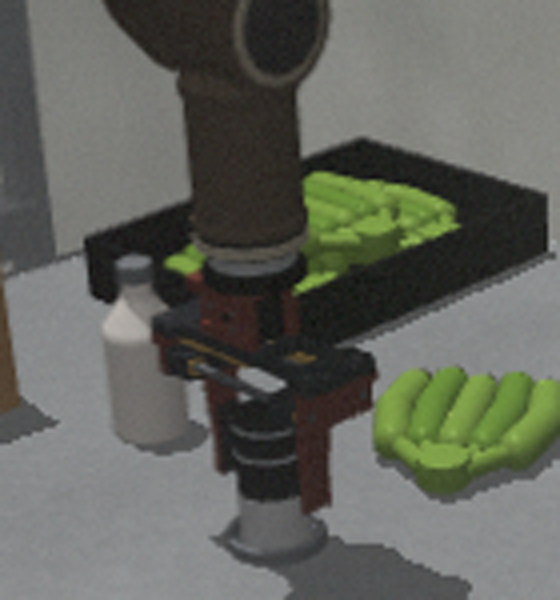

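View pics/t16.png

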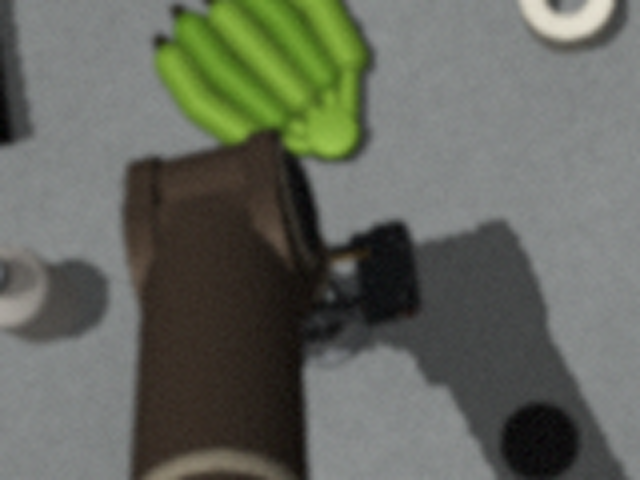

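```bash
python3 -m jog '[{"wx":0,"wy":0,"wz":0,"tx":0,"ty":1,"tz":1,"grip":40},{"wx":0,"wy":0,"wz":0,"tx":0,"ty":1,"tz":1,"grip":40},{"wx":0,"wy":0,"wz":0,"tx":0,"ty":1,"tz":1,"grip":40},{"wx":0,"wy":0,"wz":0,"tx":0,"ty":1,"tz":1,"grip":40},{"wx":0,"wy":0,"wz":0,"tx":0,"ty":1,"tz":1,"grip":40},{"wx":0,"wy":0,"wz":0,"tx":0,"ty":1,"tz":1,"grip":40},{"wx":0,"wy":0,"wz":0,"tx":0,"ty":1,"tz":1,"grip":40},{"wx":0,"wy":0,"wz":0,"tx":0,"ty":1,"tz":1,"grip":40}]' 40;python3 go.py
```

```text
clock: 16.43
tcp_pos: [0.5416, 0.248, 0.0481]
ee_rot: [2.314, -2.125, 0.005]
force: [-1.0, 0.8, 2.4]
width: 0.0528
t 16.4333 tcp [0.5416 0.248  0.0481] jaw -85.1 tilt 0.19 F [-1.   0.8  2.4] w 0.0528 j [-0.9   0.61  0.53  1.85 -0.42  0.79 -1.63]
```

```bash
python3 -m jog '[{"wx":0,"wy":0,"wz":0,"tx":0,"ty":0,"tz":-15,"grip":40},{"wx":0,"wy":0,"wz":0,"tx":0,"ty":0,"tz":-40,"grip":40},{"wx":0,"wy":0,"wz":0,"tx":0,"ty":0,"tz":-70,"grip":40},{"wx":0,"wy":0,"wz":0,"tx":0,"ty":0,"tz":-95,"grip":40},{"wx":0,"wy":0,"wz":0,"tx":0,"ty":0,"tz":-100,"grip":40},{"wx":0,"wy":0,"wz":0,"tx":0,"ty":0,"tz":-100,"grip":40}]' 40;python3 go.py .539 -.075 .148 -85; python3 - <<'E'
from h import *
im=snap("side","s17",(140,80,280,230),4)
E
```

```text
clock: 16.93
tcp_pos: [0.542, 0.2486, 0.1491]
ee_rot: [-2.312, 2.123, -0.006]
force: [0.7, -0.3, -3.5]
width: 0.053
t 16.9333 tcp [0.542  0.2486 0.1491] jaw -85.1 tilt 0.27 F [ 0.7 -0.3 -3.5] w 0.053 j [-0.96  0.48  0.61  1.78 -0.33  0.97 -1.7 ]
t mm [322.2  30.5   1.4]
w [-0.3 -0.1 -0.1]
```

View pics/s17.png

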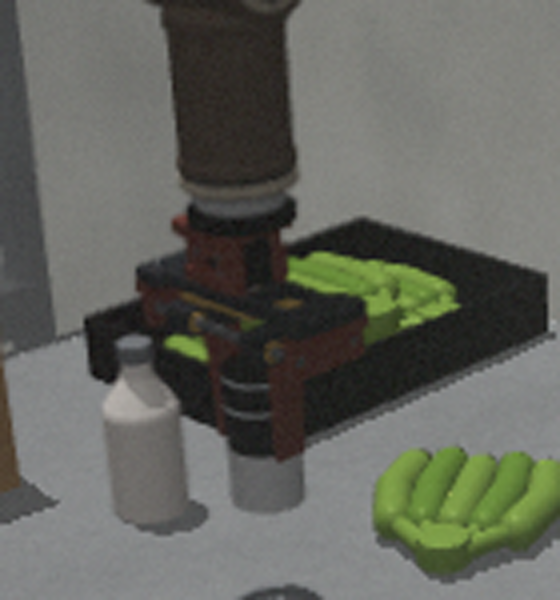

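Barrel is lifted, upright in the grip. Moving it over the front part of the foot plate.

```bash
python3 -m jog '[{"wx":0,"wy":0,"wz":0,"tx":20,"ty":2,"tz":0,"grip":40},{"wx":0,"wy":0,"wz":0,"tx":50,"ty":5,"tz":0,"grip":40},{"wx":0,"wy":0,"wz":0,"tx":85,"ty":8,"tz":0,"grip":40},{"wx":0,"wy":0,"wz":0,"tx":120,"ty":12,"tz":0,"grip":40},{"wx":0,"wy":0,"wz":0,"tx":155,"ty":15,"tz":0,"grip":40},{"wx":0,"wy":0,"wz":0,"tx":190,"ty":18,"tz":0,"grip":40},{"wx":0,"wy":0,"wz":0,"tx":225,"ty":22,"tz":0,"grip":40},{"wx":0,"wy":0,"wz":0,"tx":258,"ty":25,"tz":0,"grip":40},{"wx":0,"wy":0,"wz":0,"tx":288,"ty":28,"tz":0,"grip":40},{"wx":0,"wy":0,"wz":0,"tx":310,"ty":30,"tz":0,"grip":40},{"wx":-0.2,"wy":0,"wz":0,"tx":322,"ty":30,"tz":0,"grip":40},{"wx":-0.2,"wy":0,"wz":0,"tx":322,"ty":30,"tz":0,"grip":40},{"wx":-0.2,"wy":0,"wz":0,"tx":322,"ty":30,"tz":0,"grip":40}]' 40;python3 go.py .539 -.075 .06 -85; python3 - <<'E'
from h import *
im=snap("side","s18",(210,140,350,290),4)
im=snap("top","t18",(220,160,380,280),4)
E
```

```text
clock: 18.07
tcp_pos: [0.5379, -0.0745, 0.1469]
ee_rot: [2.31, -2.123, -0.002]
force: [-0.0, 0.0, -2.6]
width: 0.0527
t 18.0667 tcp [ 0.5379 -0.0745  0.1469] jaw -85.2 tilt 0.23 F [-0.   0.  -2.6] w 0.0527 j [-0.47  0.41  0.67  1.91 -0.31  0.93 -1.13]
t mm [ 0.4 -1.3 86.9]
w [ 0.2 -0.1 -0.2]
```

View pics/s18.png

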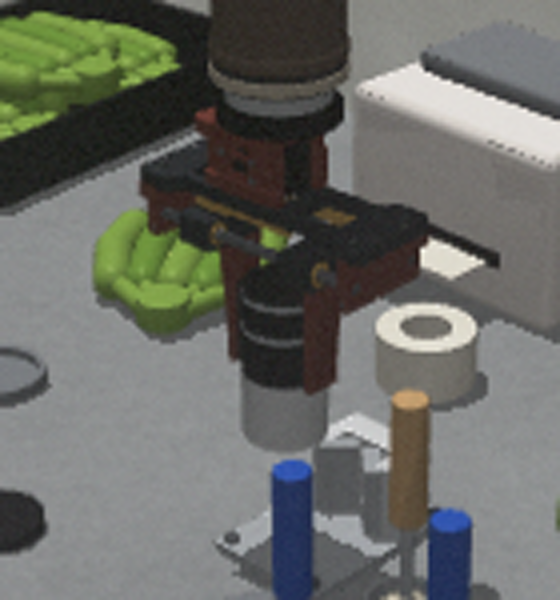

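View pics/t18.png

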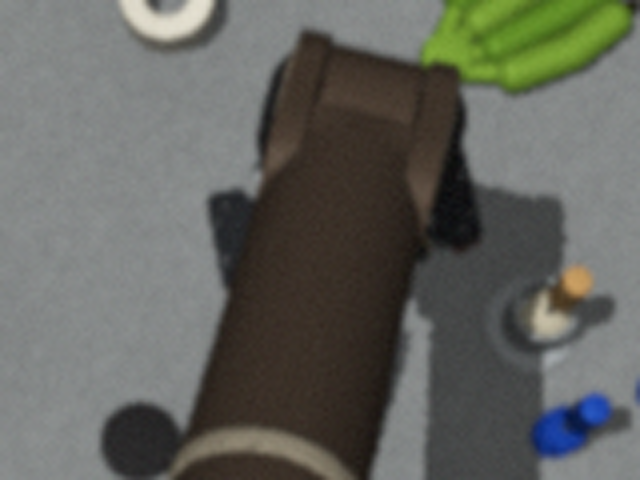

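```bash
python3 -m jog '[{"wx":0,"wy":0,"wz":0,"tx":0,"ty":-1,"tz":25,"grip":40},{"wx":0,"wy":0,"wz":0,"tx":0,"ty":-1,"tz":50,"grip":40},{"wx":0,"wy":0,"wz":0,"tx":0,"ty":-1,"tz":72,"grip":40},{"wx":0,"wy":0,"wz":0,"tx":0,"ty":-1,"tz":84,"grip":40},{"wx":0,"wy":0,"wz":0,"tx":0,"ty":-1,"tz":88,"grip":40},{"wx":0,"wy":0,"wz":0,"tx":0,"ty":-1,"tz":88,"grip":40},{"wx":0,"wy":0,"wz":0,"tx":0,"ty":-1,"tz":88,"grip":40}]' 40;python3 go.py .539 -.075 .053 -85; python3 - <<'E'
from h import *
im=snap("side","s19",(230,180,330,290),5)
E
```

```text
clock: 18.75
tcp_pos: [0.5396, -0.0729, 0.0599]
ee_rot: [2.315, -2.12, -0.0]
force: [0.1, -0.8, -3.3]
width: 0.0528
t 18.75 tcp [ 0.5396 -0.0729  0.0599] jaw -85.0 tilt 0.15 F [ 0.1 -0.8 -3.3] w 0.0528 j [-0.4   0.54  0.59  1.97 -0.42  0.76 -1.04]
t mm [2.1 0.8 6.9]
w [ 0.1 -0.1  0. ]
```

View pics/s19.png

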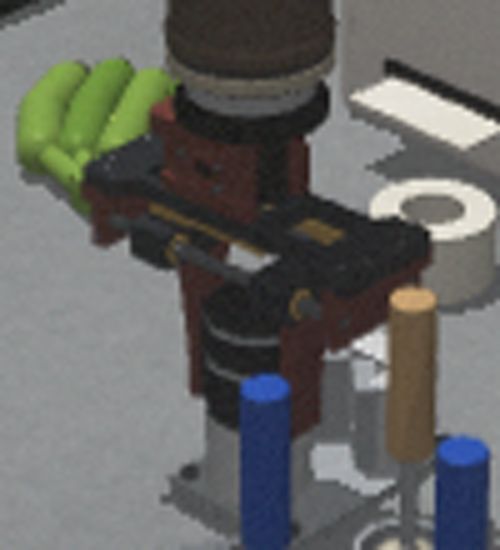

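```bash
python3 -m jog '[{"wx":0,"wy":0,"wz":0,"tx":1,"ty":0,"tz":3,"grip":40},{"wx":0,"wy":0,"wz":0,"tx":2,"ty":0,"tz":5,"grip":40},{"wx":0,"wy":0,"wz":0,"tx":2,"ty":-8,"tz":5,"grip":40},{"wx":0,"wy":0,"wz":0,"tx":2,"ty":-16,"tz":5,"grip":40},{"wx":0,"wy":0,"wz":0,"tx":2,"ty":-22,"tz":5,"grip":40},{"wx":0,"wy":0,"wz":0,"tx":2,"ty":-27,"tz":5,"grip":40},{"wx":0,"wy":0,"wz":0,"tx":2,"ty":-27,"tz":5,"grip":40},{"wx":0,"wy":0,"wz":0,"tx":2,"ty":-27,"tz":5,"grip":40}]' 40;python3 go.py .574 -.072 .052 -85
```

```text
clock: 19.47
tcp_pos: [0.5672, -0.0727, 0.0551]
ee_rot: [2.315, -2.12, 0.0]
force: [0.3, -0.6, -2.8]
width: 0.0527
t 19.4667 tcp [ 0.5672 -0.0727  0.0551] jaw -85.0 tilt 0.14 F [ 0.3 -0.6 -2.8] w 0.0527 j [-0.38  0.58  0.58  1.91 -0.44  0.78 -1.04]
t mm [-0.1 -6.9  3.1]
w [ 0.1 -0.1  0. ]
```

Now down slowly until the plate carries the barrel.

```bash
python3 -m jog '[{"wx":0,"wy":0,"wz":0,"tx":0,"ty":0,"tz":1,"grip":40},{"wx":0,"wy":0,"wz":0,"tx":0,"ty":0,"tz":2,"grip":40},{"wx":0,"wy":0,"wz":0,"tx":0,"ty":0,"tz":2,"grip":40},{"wx":0,"wy":0,"wz":0,"tx":0,"ty":0,"tz":2,"grip":40}]' 40;python3 go.py;python3 -m jog '[{"wx":0,"wy":0,"wz":0,"tx":0,"ty":0,"tz":1,"grip":40},{"wx":0,"wy":0,"wz":0,"tx":0,"ty":0,"tz":1,"grip":40},{"wx":0,"wy":0,"wz":0,"tx":0,"ty":0,"tz":1,"grip":40}]' 40;python3 go.py
```

```text
clock: 19.8
tcp_pos: [0.5669, -0.0727, 0.053]
ee_rot: [2.315, -2.12, 0.0]
force: [-0.2, -0.6, -3.7]
width: 0.053
t 19.8 tcp [ 0.5669 -0.0727  0.053 ] jaw -85.0 tilt 0.15 F [-0.2 -0.6 -3.7] w 0.053 j [-0.38  0.58  0.58  1.91 -0.44  0.78 -1.04]
clock: 20.05
tcp_pos: [0.567, -0.0728, 0.0522]
ee_rot: [2.315, -2.12, 0.0]
force: [-0.1, -0.7, -1.2]
width: 0.0526
t 20.05 tcp [ 0.567  -0.0728  0.0522] jaw -85.0 tilt 0.13 F [-0.1 -0.7 -1.2] w 0.0526 j [-0.38  0.58  0.58  1.91 -0.44  0.77 -1.04]
```

```bash
python3 -m jog '[{"wx":0,"wy":0,"wz":0,"tx":0,"ty":-2,"tz":0,"grip":40},{"wx":0,"wy":0,"wz":0,"tx":0,"ty":-4,"tz":0,"grip":40},{"wx":0,"wy":0,"wz":0,"tx":0,"ty":-5,"tz":0,"grip":40},{"wx":0,"wy":0,"wz":0,"tx":0,"ty":-5,"tz":0,"grip":40}]' 40;python3 go.py;python3 -m jog '[{"wx":0,"wy":0,"wz":0,"tx":0,"ty":-1,"tz":0,"grip":40},{"wx":0,"wy":0,"wz":0,"tx":0,"ty":-2,"tz":0,"grip":40},{"wx":0,"wy":0,"wz":0,"tx":0,"ty":-2,"tz":0,"grip":40}]' 40;python3 go.py .574 -.072 .052 -85
```

```text
clock: 20.38
tcp_pos: [0.5719, -0.072, 0.0522]
ee_rot: [2.315, -2.12, -0.001]
force: [-2.3, 0.6, 1.3]
width: 0.0529
t 20.3833 tcp [ 0.5719 -0.072   0.0522] jaw -85.0 tilt 0.14 F [-2.3  0.6  1.3] w 0.0529 j [-0.38  0.59  0.58  1.9  -0.44  0.78 -1.04]
clock: 20.63
tcp_pos: [0.5721, -0.072, 0.0522]
ee_rot: [2.313, -2.119, -0.006]
force: [-8.9, 0.7, 8.4]
width: 0.0531
t 20.6333 tcp [ 0.5721 -0.072   0.0522] jaw -85.0 tilt 0.32 F [-8.9  0.7  8.4] w 0.0531 j [-0.38  0.59  0.58  1.9  -0.44  0.79 -1.04]
t mm [ 0.2 -1.9  0.2]
w [ 0.3 -0.   0. ]
```

```bash
python3 -m jog '[{"wx":0,"wy":0,"wz":0,"tx":0,"ty":-2,"tz":-1,"grip":40},{"wx":0,"wy":0,"wz":0,"tx":0,"ty":-4,"tz":-1,"grip":40},{"wx":0,"wy":0,"wz":0,"tx":0,"ty":-4,"tz":-1,"grip":40},{"wx":0,"wy":0,"wz":0,"tx":0,"ty":-4,"tz":-1,"grip":40},{"wx":0,"wy":0,"wz":0,"tx":0,"ty":-4,"tz":-1,"grip":40},{"wx":0,"wy":0,"wz":0,"tx":0,"ty":-4,"tz":-1,"grip":40}]' 40;python3 go.py .574 -.072 .052 -85;  python3 - <<'E'
from h import *
s=env.state();print(s["torque"])
im=snap("side","s20",(230,180,330,290),5);im=snap("top","t20",(240,160,380,270),5)
print(env.state()["force"])
E
```

```text
clock: 21.13
tcp_pos: [0.5722, -0.072, 0.0524]
ee_rot: [2.309, -2.117, -0.015]
force: [-12.0, 0.2, 4.7]
width: 0.053
t 21.1333 tcp [ 0.5722 -0.072   0.0524] jaw -85.0 tilt 0.73 F [-12.    0.2   4.7] w 0.053 j [-0.38  0.6   0.58  1.89 -0.44  0.8  -1.05]
t mm [ 0.2 -1.8  0.4]
w [ 0.7  0.1 -0. ]
[0.01932072 2.71845774 0.02984766]
[-12.1043207    0.58968766   5.2387823 ]
```

View pics/s20.png

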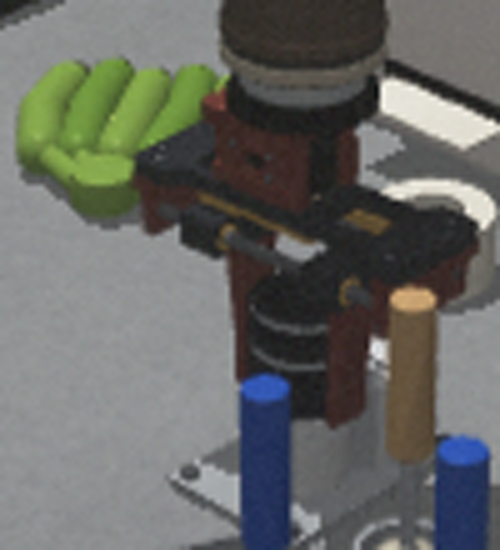

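View pics/t20.png

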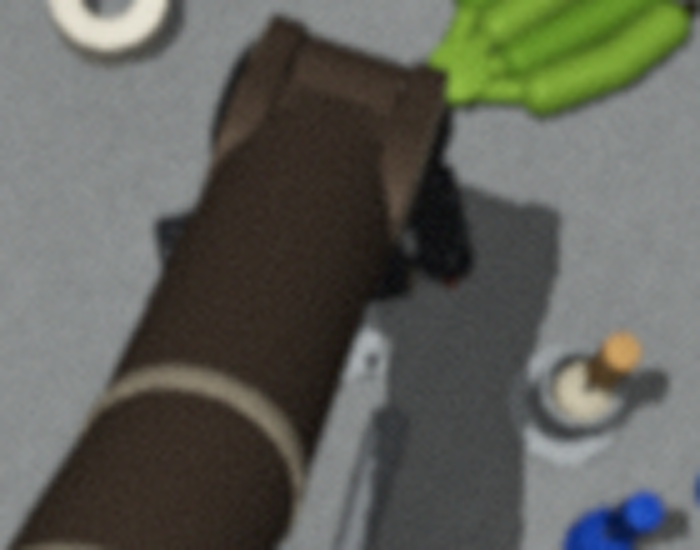

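```bash
python3 - <<'E'
from h import *
im=snap("side","s21")
o=[]
for c,col in(((.574,-.072),(0,255,0)),((.570,-.072),(0,0,255))):
    o+=[(circ(c,.0265,.113),col),(circ(c,.0265,.053),col),(circ(c,.027,.008),col)]
save(im,"side","s21",(250,200,320,290),7,o)
E
```

```text
(no output)
```

View pics/s21.png

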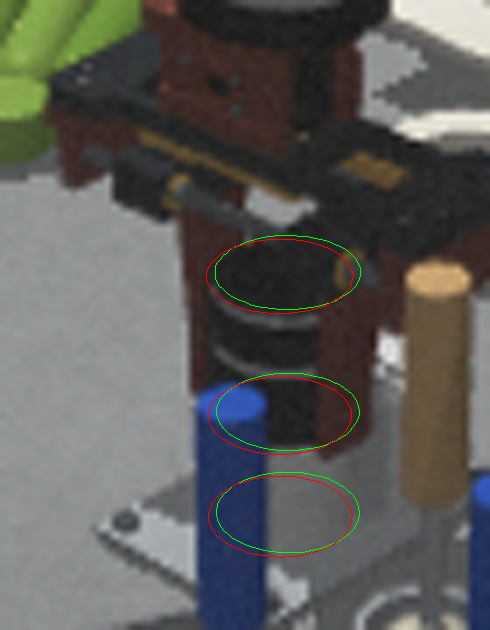

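```bash
python3 -m jog '[{"wx":0,"wy":0,"wz":0,"tx":1,"ty":-4,"tz":-1,"grip":40},{"wx":0,"wy":0,"wz":0,"tx":2,"ty":-4,"tz":-1,"grip":40},{"wx":0,"wy":0,"wz":0,"tx":2,"ty":-4,"tz":-1,"grip":40},{"wx":0,"wy":0,"wz":0,"tx":2,"ty":-4,"tz":-1,"grip":40}]' 40;python3 go.py; python3 -m jog '[{"wx":0,"wy":0,"wz":0,"tx":-1,"ty":-4,"tz":0,"grip":40},{"wx":0,"wy":0,"wz":0,"tx":-3,"ty":-4,"tz":0,"grip":40},{"wx":0,"wy":0,"wz":0,"tx":-3,"ty":-4,"tz":0,"grip":40},{"wx":0,"wy":0,"wz":0,"tx":-3,"ty":-4,"tz":0,"grip":40}]' 40;python3 go.py
```

```text
clock: 21.62
tcp_pos: [0.5722, -0.0721, 0.0526]
ee_rot: [2.307, -2.115, -0.028]
force: [-13.4, 4.8, 8.1]
width: 0.0529
t 21.6167 tcp [ 0.5722 -0.0721  0.0526] jaw -85.0 tilt 1.22 F [-13.4   4.8   8.1] w 0.0529 j [-0.37  0.6   0.58  1.88 -0.44  0.81 -1.05]
clock: 21.95
tcp_pos: [0.5723, -0.0718, 0.0527]
ee_rot: [2.3, -2.114, -0.033]
force: [-13.6, -5.6, 11.9]
width: 0.0532
t 21.95 tcp [ 0.5723 -0.0718  0.0527] jaw -85.2 tilt 1.56 F [-13.6  -5.6  11.9] w 0.0532 j [-0.38  0.6   0.58  1.88 -0.44  0.82 -1.05]
```

The barrel doesn't shift under ±5 N sideways, so it bears on both faces. The tool's tilt has crept to 1.6°, so I take that out and rebalance the push.

```bash
python3 go.py .5722 -.072 .0523 -85; python3 -m jog '[{"wx":0.8,"wy":0,"wz":0,"tx":0,"ty":-2,"tz":-1,"grip":40},{"wx":1.5,"wy":0,"wz":0,"tx":0.3,"ty":-2,"tz":-1,"grip":40},{"wx":1.5,"wy":0,"wz":0,"tx":0.3,"ty":-2,"tz":-1,"grip":40},{"wx":1.5,"wy":0,"wz":0,"tx":0.3,"ty":-2,"tz":-1,"grip":40},{"wx":1.5,"wy":0,"wz":0,"tx":0.3,"ty":-2,"tz":-1,"grip":40}]' 40;python3 go.py .5722 -.072 .0523 -85
```

```text
t 21.95 tcp [ 0.5723 -0.0718  0.0527] jaw -85.2 tilt 1.56 F [-13.6  -5.6  11.9] w 0.0532 j [-0.38  0.6   0.58  1.88 -0.44  0.82 -1.05]
t mm [0.2 0.1 0.4]
w [ 1.5  0.2 -0.2]
clock: 22.37
tcp_pos: [0.572, -0.072, 0.0528]
ee_rot: [2.312, -2.126, -0.011]
force: [-6.7, -0.4, -1.3]
width: 0.0533
t 22.3667 tcp [ 0.572  -0.072   0.0528] jaw -85.2 tilt 0.4 F [-6.7 -0.4 -1.3] w 0.0533 j [-0.37  0.59  0.57  1.9  -0.45  0.79 -1.04]
t mm [-0.  -0.2  0.5]
w [ 0.3  0.3 -0.2]
```

```bash
python3 -m jog '[{"wx":0.6,"wy":0,"wz":0,"tx":0,"ty":-3,"tz":0,"grip":40},{"wx":0.6,"wy":0,"wz":0,"tx":0,"ty":-3.5,"tz":0,"grip":40},{"wx":0.6,"wy":0,"wz":0,"tx":0,"ty":-3.5,"tz":0,"grip":40},{"wx":0.6,"wy":0,"wz":0,"tx":0,"ty":-3.5,"tz":0,"grip":40},{"wx":0.6,"wy":0,"wz":0,"tx":0,"ty":-3.5,"tz":0,"grip":40},{"wx":0.6,"wy":0,"wz":0,"tx":0,"ty":-3.5,"tz":0,"grip":40}]' 40;python3 go.py; python3 - <<'E'
from h import *
im=snap("side","s22")
save(im,"side","s22",(220,180,360,320),5)
s=env.state();print(s["force"],s["tcp_pos"])
E
python3 go.py
```

```text
clock: 22.87
tcp_pos: [0.5721, -0.072, 0.0522]
ee_rot: [-2.31, 2.125, 0.008]
force: [-11.5, 0.6, 7.3]
width: 0.053
t 22.8667 tcp [ 0.5721 -0.072   0.0522] jaw -85.2 tilt 0.34 F [-11.5   0.6   7.3] w 0.053 j [-0.37  0.59  0.57  1.9  -0.45  0.78 -1.04]
[-12.08839674  -0.09352275   6.86019096] [ 0.57212266 -0.07198657  0.05222139]
t 22.9167 tcp [ 0.5721 -0.072   0.0522] jaw -85.2 tilt 0.35 F [-12.1  -0.1   6.9] w 0.0532 j [-0.37  0.59  0.57  1.9  -0.45  0.78 -1.04]
```

View pics/s22.png

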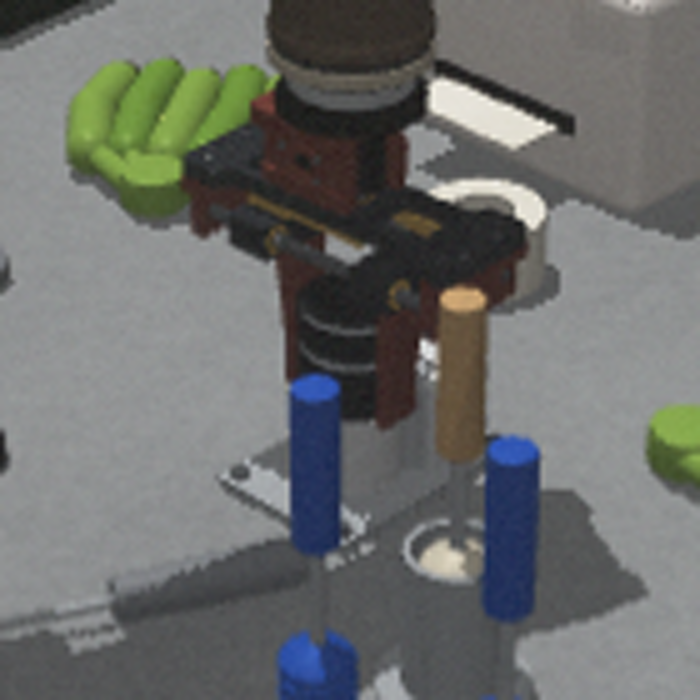

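Barrel is upright in the groove with a steady 12 N push, and the brush stands freely in its holder. Handing in.

```bash
python3 - <<'E'
from h import *
print(workorder.job_done());s=env.state();print(s["clock"],s["force"],s["tcp_pos"])
E
```

```text
the job is handed in; nothing more can be done
None
the job is handed in; nothing more can be done
```

I handed the job in at about 23 s. The hood is brushed, the brush is back in its holder and released, and the barrel is held pressed into the V-block. No verdict was reported.

**Brushing:** I ran the wooden brush down to the bottom of the hood, up about 47 mm, and down to the bottom again. From the pictures and the arm's position, the tip stopped about 0–5 mm above the barrel's inner floor. I never felt it touch, so that height is an estimate. The brush then went back into its holder and the last picture shows it standing there clear of the fingers.

**Barrel in the V-block:**
- **Push:** it was steady at about 12 N into the groove, with no net sideways force.
- **Foot plate:** the barrel's foot bears on the plate; the tool felt about 7 N upward.
- **Both faces:** pushing sideways with about 5 N each way did not move the tool, so the barrel bears on both faces. The force on each face could not be measured; I estimate 6–8 N.
- **Tilt:** the tool stood 0.35° (0.006 rad) off vertical. It had crept to 1.6° while I was pressing, and I corrected that before handing in.
- **Position:** the tool stopped at x = 0.572, about 2 mm short of my camera estimate of the seat (0.574). That is within the calibration error.

**Bystanders:** none was touched as far as I could see. I did not re-measure their positions at the end.

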